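# Load the tube mixer's keyed hub

### The arm

A 6-joint arm with a two-finger parallel gripper is mounted at the origin on the work surface. World frame = base frame: x ahead of the robot, y to its left, z up, the work surface at z = 0. Lengths are in m, angles in degrees, forces in N, time in s.
With the tool pointing down it reaches from about 0.25 to 0.775 m from the base axis. Payload 4 kg.
Tool frame: the origin (TCP) lies at the very end of the fingers, on their centre line; the grasp point (between the pads) lies behind it (grip_depth is the z of the grasp point in the tool frame, in m); z points along the fingers, y is the line along which they close (so a half turn about z gives the same grasp; the last joint's range is limited). The gripper opens to 94 mm and grips with 3 to 60 N. Pads are 16 mm wide; open, the fingers measure 119 mm over their backs; the gripper's body (75 mm by 177 mm) begins 78 mm behind the grasp point.
Start: joints at [-77.928, 4.996, 78.535, -0, 96.463, -5.907], TCP at [0.17, -0.523, 0.206] pointing down, gripper open.
Joint ranges: [-177.83, 177.83], [-43.37, 116.18], [15.69, 146.23], [-61.86, 241.86], [9.47, 152.12], [-147.06, 147.06]. Speed limits (degrees/s): [159.86, 159.86, 180, 180, 180, 180].

### API

Orientations are given as [roll, pitch, yaw] about the fixed x, y, z axes, in that order (R = Rz(yaw) Ry(pitch) Rx(roll)).
In Python, from cell import state, camera, camera_model, job_done, grip_depth gives the robot as it stands. The module is installed in compiled form; this text tells all that it offers.
- The arm moves only by the tool servo_tool, never from a script. Its arguments are lists of equal length, an entry for each row: "dp": the shift along the tool's x, y, z in cm, a list of three; "rotation": the turn, a rotation vector about the tool's x, y, z in degrees, a list of three; "claw": the closure, from 0 (fully open) to 1 (shut). A call has 1 to 10 rows; each row is the pose to reach, as a shift and turn from the pose commanded when the call began, along the tool's axes at that moment; what a row does not reach only later rows make up. A row lasts 1/12 s, in which the tool goes at most 41.7 mm and 7.16 degrees, less where a joint would pass 70% of its speed; a pose out of reach is approached as far as the arm can. A call with a gripper value outside its range is refused whole. The fingers move at their own pace and stop on an object; "squeeze" is the grip in N (left out, the last holds). Time passes only in rows, so rows that repeat a pose let the fingers close. It gives the time, the measured TCP pose, the force, the opening and the grip force at its end, in the units of the state.
- state(): the state, without advancing time (a new reading comes with each control period).
- camera(name): name is "side" or "top"; returns the picture (480x640x3 uint8, red, green, blue); there is no depth.
- camera_model(name): a dict with "K" (3x3 intrinsics, pixels), "T" (4x4, takes a point from camera to world coordinates). Camera axes: x right, y up, looking along -z (the intrinsics and any distortion apply to the point x, -y, -z); pixel columns grow to the right and rows downward; lengths in m; the calibration is good to about 2 mm. A picture is of the moment at which its call begins. camera_model takes no time and is no camera call.
- job_done(): hands the job in; it is judged then, once.
The state is a dict: "clock": time; "joints": joint angles; "joint_vel": joint speeds; "effort": joint torques, N m; "position": TCP position; "ee_rot": TCP orientation; "contact_force": force on the tool from outside, world axes, zero at the start; "ft_torque": the same for the moment, N m; "gripper_width": finger opening in m; "grip_force": force on a finger pad.
Only numpy, scipy, OpenCV 4.12 (cv2) and the standard library are available. Lean on these libraries where they do the work, as an engineer would, in place of code of your own. Each camera call takes 0.05 s, during which the arm holds its last target. There are 200 camera calls.

### The job

Get the tube mixer ready for a run: lift the white dust cover off its hub and hang it astride the middle of the drying rail's bar, then slide every splined carrier plate that is on the bench onto the hub, boss up, turned so that its keyway finds the red key, stacked fully home one on another in any order. With all of them home, push the run lever fully over to on; leave the beaker, the bottle and the tip box alone.

Things in the scene. Friction and masses are not known exactly. Their poses are not given: they have to be found in the camera images.
- mixer: tube mixer, fixed: a white box 150 x 150 x 60 mm tall, origin at the centre of its underside. On top an aluminium shoulder 44 mm across, 15 mm tall, then a steel hub shaft 26 mm across rising 78 mm above the shoulder, its last 12 mm tapering to 16 mm. The hub does not turn. Carriers stack on it at 18 mm each
- hub_seat (a point): centre of the shoulder's top (seat of the lowest carrier), on the hub's axis, 75 mm above the bench. The one red key (master spline) is 8 mm wide, reaches 21 mm from the axis towards +x and runs from the seat to 64 mm above it; the other splines do not engage. A carrier slides down only with its keyway (its +x) over the key (+x here), to about 0.1 rad
- cover_fin (a point): centre of the blue fin on top of the dust cover, for gripping: 12 mm thick (x), 60 mm long (y), 26 mm tall
- cover: white dust cover, 0.15 kg, an inverted U: flat top 68 (x) by 90 (y) by 4 mm, two side panels facing +x and -x, 98 mm tall, 60 mm clear between them. Origin midway between the panels' lower edges, 115 mm below the fin's centre. Starts standing on the mixer over the hub: lift it straight up 100 mm to clear the hub
- cover_under (a point): middle of the underside of the dust cover's flat top, 98 mm above the panels' lower edges, 17 mm below the fin's centre; same axes
- rail_mid (a point): middle of the drying rail's bar, on its centre line, 165 mm above the bench: a fixed round steel bar 14 mm thick along y of this frame, with posts at y = -130 and +130 mm
- orange_mid (a point): centre of the orange carrier plate, 9 mm above its underside (None if absent). Through bore along z, 30 mm across, with one keyway 12 mm wide reaching 23.5 mm from the centre towards +x; white marks on the lobe and boss on that side. Grip the boss from above across its two flats facing +y and -y, 50 mm apart, 20 mm long
- green_mid (a point): centre of the green carrier plate, 9 mm above its underside (None if absent). Through bore along z, 30 mm across, with one keyway 12 mm wide reaching 23.5 mm from the centre towards +x; white marks on the lobe and boss on that side. Grip the boss from above across its two flats facing +y and -y, 50 mm apart, 20 mm long
- yellow_mid (a point): centre of the yellow carrier plate, 9 mm above its underside (None if absent). Through bore along z, 30 mm across, with one keyway 12 mm wide reaching 23.5 mm from the centre towards +x; white marks on the lobe and boss on that side. Grip the boss from above across its two flats facing +y and -y, 50 mm apart, 20 mm long
- blue_mid (a point): centre of the blue carrier plate, 9 mm above its underside (None if absent). Through bore along z, 30 mm across, with one keyway 12 mm wide reaching 23.5 mm from the centre towards +x; white marks on the lobe and boss on that side. Grip the boss from above across its two flats facing +y and -y, 50 mm apart, 20 mm long
- orange: the orange carrier plate, 127 mm long (x), 50 wide, about 0.16 kg, flat on the bench boss up; origin at the centre of its underside. An eight-sided boss, 18 mm tall from the underside, with a round-ended lobe (40 mm wide, 9 thick) reaching 63 mm out along +x and -x. All carriers have the same shape; one may be absent (None)
- green: the green carrier plate, 127 mm long (x), 50 wide, about 0.16 kg, flat on the bench boss up; origin at the centre of its underside. An eight-sided boss, 18 mm tall from the underside, with a round-ended lobe (40 mm wide, 9 thick) reaching 63 mm out along +x and -x. All carriers have the same shape; one may be absent (None)
- yellow: the yellow carrier plate, 127 mm long (x), 50 wide, about 0.16 kg, flat on the bench boss up; origin at the centre of its underside. An eight-sided boss, 18 mm tall from the underside, with a round-ended lobe (40 mm wide, 9 thick) reaching 63 mm out along +x and -x. All carriers have the same shape; one may be absent (None)
- blue: the blue carrier plate, 127 mm long (x), 50 wide, about 0.16 kg, flat on the bench boss up; origin at the centre of its underside. An eight-sided boss, 18 mm tall from the underside, with a round-ended lobe (40 mm wide, 9 thick) reaching 63 mm out along +x and -x. All carriers have the same shape; one may be absent (None)
- run (a joint): run switch, rad: a toggle lever (steel rod 10 mm thick with a red ball 26 mm across on its end) on a grey block fixed to the bench. 0 is off, leaning 0.5 rad towards -x of run_base (to the robot); 1.0 is fully on, leaning 0.5 rad towards +x; it moves under about 1 N and stays where it is left
- run_tip (a point): centre of the red ball on the run lever, 80 mm from the lever's pivot
- run_base: the run switch's grey block, 70 (x) x 50 (y) x 25 mm tall; origin at the centre of its underside; the lever's pivot lies 22 mm above it, its axis along y
- beaker: clear glass beaker, 72 mm across, 100 mm tall; origin at the centre of its underside; a bystander to be left alone
- bottle: clear bottle with a blue cap, 68 mm across, 160 mm tall; origin at the centre of its underside; a bystander to be left alone
- tipbox: clear tip box with a pink top, 120 x 85 x 66 mm; origin at the centre of its underside; a bystander to be left alone
Not all that is in view belongs to the job. Leave any green look-alike of the cover alone.

How it is judged (in metres and radians):
On the way, in this order (a step that is already met when the one before it is completed fails the run):
1. the dust cover hangs astride the drying rail, released (z of cover_under in the frame of rail_mid between 0.003 and 0.018 m and x of cover_under in the frame of rail_mid between -0.03 and 0.03 m and y of cover_under in the frame of rail_mid between -0.075 and 0.075 m and angle between cover_under's own z axis and vertical below 0.25 rad and contact force between the fingers and cover below 0.2 N and linear speed of cover below 0.05 m/s), for 0.3 s.
2. every carrier present is fully home on the keyed hub, released (horizontal distance between each of orange_mid, green_mid, yellow_mid, blue_mid and hub_seat below 0.005 m and angle between each of orange_mid, green_mid, yellow_mid, blue_mid's own z axis and vertical below 0.08 rad and angle between the x axis of each of orange_mid, green_mid, yellow_mid, blue_mid and the x axis of hub_seat, either way round below 0.2 rad and contact force between the fingers and orange below 0.2 N and linear speed of each of orange, green, yellow, blue below 0.03 m/s and (z of orange_mid in the frame of hub_seat between 0.005 and 0.0115 m or z of orange_mid in the frame of green_mid between 0.0155 and 0.0205 m or z of orange_mid in the frame of yellow_mid between 0.0155 and 0.0205 m or z of orange_mid in the frame of blue_mid between 0.0155 and 0.0205 m) and contact force between the fingers and green below 0.2 N and (z of green_mid in the frame of hub_seat between 0.005 and 0.0115 m or z of green_mid in the frame of orange_mid between 0.0155 and 0.0205 m or z of green_mid in the frame of yellow_mid between 0.0155 and 0.0205 m or z of green_mid in the frame of blue_mid between 0.0155 and 0.0205 m) and contact force between the fingers and yellow below 0.2 N and (z of yellow_mid in the frame of hub_seat between 0.005 and 0.0115 m or z of yellow_mid in the frame of orange_mid between 0.0155 and 0.0205 m or z of yellow_mid in the frame of green_mid between 0.0155 and 0.0205 m or z of yellow_mid in the frame of blue_mid between 0.0155 and 0.0205 m) and contact force between the fingers and blue below 0.2 N and (z of blue_mid in the frame of hub_seat between 0.005 and 0.0115 m or z of blue_mid in the frame of orange_mid between 0.0155 and 0.0205 m or z of blue_mid in the frame of green_mid between 0.0155 and 0.0205 m or z of blue_mid in the frame of yellow_mid between 0.0155 and 0.0205 m)), for 0.3 s.
3. the run lever is on (value of joint run above 0.8 rad), for 0.2 s.
At the end, for the whole second after the job is handed in: Cover still and astride the bar, within 75 mm of its middle, upright within 0.25 rad; carriers on the hub, boss up, 5 mm from its axis at most, level within 0.08 rad, each within 2.5 mm of the seat or of the carrier below; lever past 0.8 rad; all released (all of step 1 and all of step 2 and value of joint run above 0.8 rad); the robot touches nothing.
It fails at once if the beaker is moved more than 30 mm or tipped (distance of beaker from where it was at the start of the episode above 0.03 m or angle between beaker's own z axis and vertical above 0.3 rad).
It fails at once if the bottle is moved more than 30 mm or tipped (distance of bottle from where it was at the start of the episode above 0.03 m or angle between bottle's own z axis and vertical above 0.3 rad).
It fails at once if the tipbox is moved more than 30 mm or tipped (distance of tipbox from where it was at the start of the episode above 0.03 m or angle between tipbox's own z axis and vertical above 0.3 rad).
Of orange, green, yellow, blue only 3 to 4 are there at a start; the rules pass over those that are not, and their reading is None.
At some moment in a run one of orange, green, yellow, blue may be knocked a few centimetres aside while the robot is not near it.
It also fails if it takes over 210 s, if anything falls off the work surface, if the arm or the gripper's body presses on something with over 40 N, if the wrist force passes 120 N, or if a joint passes its speed limit or range.

## Working session

There is one attempt and no reset: what is moved stays moved. The work goes in short steps, Python scripts to look and compute and a tool call to move; the robot and the scene stay as the last step left them, time stands still between calls to the robot, and variables do not carry over. Pictures are saved under pics/ and viewed, at most 14 in all, crops included, and the job is handed in when it is done.

Besides the shell and the picture viewer there is one more tool, called after "Emit:" by a JSON object that holds its "fn" and its "kwargs". servo_tool: Moves the arm, as the interface text tells. Its arguments: {"type":"object","properties":{"dp":{"type":"array","items":{"type":"array","items":{"type":"number"}}},"rotation":{"type":"array","items":{"type":"array","items":{"type":"number"}}},"claw":{"type":"array","items":{"type":"number"}},"squeeze":{"type":"number"}},"required":["dp","rotation","claw"]}

```bash
mkdir -p pics
python3 - <<'E'
from cell import *
import cv2
for n in("side","top"):
    cv2.imwrite(f"pics/{n}0.png",camera(n)[:,:,::-1]); m=camera_model(n); print(n,m)
print(state(),grip_depth)
E
```

```text
side {'K': array([[526.91474621,   0.        , 321.60364474],
       [  0.        , 526.91474621, 239.49532424],
       [  0.        ,   0.        ,   1.        ]]), 'T': array([[-0.93420315,  0.22226403, -0.27903974,  0.1941748 ],
       [-0.35659335, -0.5592664 ,  0.74837309,  0.97237056],
       [ 0.01027886,  0.79863621,  0.6017263 ,  0.95442199],
       [ 0.        ,  0.        ,  0.        ,  1.        ]])}
top {'K': array([[483.49839066,   0.        , 328.98537466],
       [  0.        , 483.49839066, 238.83872686],
       [  0.        ,   0.        ,   1.        ]]), 'T': array([[ 0.00837706,  0.99793426, -0.06369488,  0.47886196],
       [-0.99994325,  0.00877915,  0.00603554, -0.03848431],
       [ 0.00658226,  0.0636407 ,  0.99795117,  1.45095616],
       [ 0.        ,  0.        ,  0.        ,  1.        ]])}
{'clock': 0.1, 'joints': array([-7.79244200e+01,  5.03425030e+00,  7.86137236e+01,  4.29520167e-04,
        9.64628797e+01, -5.90831550e+00]), 'joint_vel': array([ 0.02680321, -0.09777814, -0.18109496, -0.01825583, -0.03251124,
       -0.02283096]), 'effort': array([ 1.76423488e-03, -3.41251695e+01, -3.03302014e+01,  7.20249675e-02,
        3.04647465e-02, -1.03638311e-04]), 'position': array([ 0.16969874, -0.52265857,  0.20444809]), 'ee_rot': array([-1.79889779e+02, -1.18355377e-02,  1.79839321e+01]), 'contact_force': array([0.46297852, 0.61265866, 0.65863358]), 'ft_torque': array([ 0.04151649, -0.01708877,  0.01435582]), 'grip_force': 0.0, 'gripper_width': 0.09396910064909651} -0.0188
```

View pics/side0.png

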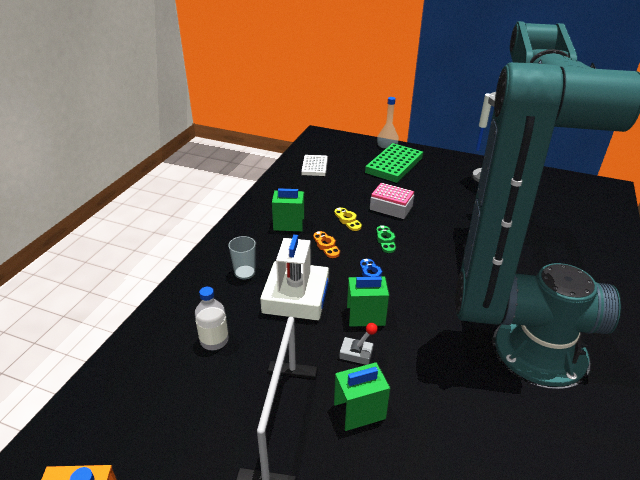

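View pics/top0.png

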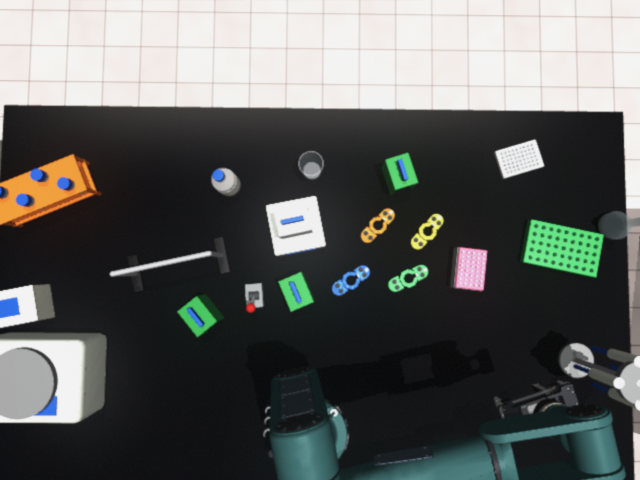

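Both views show four carriers in the top image: orange (378,225), yellow (428,231), blue (351,280) and green (409,278). The white cover with the blue fin (292,220) is on the mixer. The run lever is at (252,297), the rail runs from (113,273) to (215,253), and the green look-alike covers are at (200,315), (296,291) and (402,172). I'll enlarge to confirm.

```bash
cat > h.py <<'E'
import numpy as np, cv2
from cell import *
def shot(n,f=None):
    im=camera(n)[:,:,::-1].copy()
    if f: cv2.imwrite(f,im)
    return im
def crop(im,x,y,w,h,f,s=5): cv2.imwrite(f,cv2.resize(im[y:y+h,x:x+w],None,fx=s,fy=s,interpolation=cv2.INTER_CUBIC))
def ray(n,u,v):
    m=camera_model(n);K,T=m["K"],m["T"]
    d=np.array([(u-K[0,2])/K[0,0],-(v-K[1,2])/K[1,1],-1.]);return T[:3,3],T[:3,:3]@d
def onz(n,u,v,z):
    o,d=ray(n,u,v);return o+d*(z-o[2])/d[2]
def proj(n,P):
    m=camera_model(n);K,T=m["K"],m["T"]
    p=T[:3,:3].T@(np.array(P)-T[:3,3]);return np.array([K[0,0]*p[0]/-p[2]+K[0,2],K[1,1]*-p[1]/-p[2]+K[1,2]])
def tri(a,b):
    o1,d1=ray("top",*a);o2,d2=ray("side",*b)
    A=np.stack([d1,-d2],1);s=np.linalg.lstsq(A,o2-o1,rcond=None)[0]
    p,q=o1+d1*s[0],o2+d2*s[1];return (p+q)/2,np.linalg.norm(p-q)
E
python3 - <<'E'
from h import *
t=cv2.imread("pics/top0.png");s=cv2.imread("pics/side0.png")
crop(t,335,200,120,100,"pics/c1.png",6)
crop(t,240,190,100,125,"pics/c2.png",4.8)
crop(s,255,225,160,120,"pics/c3.png")
for nm,lo,hi in(("orange",(8,150,90),(18,255,255)),("yellow",(24,150,90),(34,255,255)),("green",(50,150,60),(80,255,255)),("blue",(100,150,90),(125,255,255))):
  for c,im in(("top",t),("side",s)):
    m=cv2.inRange(cv2.cvtColor(im,cv2.COLOR_BGR2HSV),lo,hi)
    n,l,st,ce=cv2.connectedComponentsWithStats(m)
    print(nm,c,[(st[i][4],ce[i].round(1).tolist()) for i in range(1,n) if st[i][4]>40])
E
```

```text
orange top [(np.int32(3696), [46.2, 190.5]), (np.int32(45), [372.6, 221.6])]
orange side [(np.int32(31537), [298.0, 66.5]), (np.int32(1896), [623.8, 157.2]), (np.int32(57), [108.4, 188.1]), (np.int32(163), [326.3, 247.0]), (np.int32(58), [325.8, 239.5]), (np.int32(73), [110.7, 474.4])]
yellow top []
yellow side [(np.int32(224), [348.6, 217.9])]
green top [(np.int32(60), [526.4, 241.2]), (np.int32(83), [594.0, 240.8]), (np.int32(100), [565.2, 270.5]), (np.int32(765), [197.3, 315.7])]
green side [(np.int32(1351), [393.6, 162.0]), (np.int32(1088), [287.6, 212.1]), (np.int32(336), [386.0, 239.1]), (np.int32(1597), [367.2, 303.3]), (np.int32(2370), [362.1, 397.5])]
blue top [(np.int32(92), [402.3, 169.3]), (np.int32(116), [36.5, 174.1]), (np.int32(102), [217.6, 174.8]), (np.int32(107), [63.6, 183.0]), (np.int32(108), [22.5, 199.3]), (np.int32(68), [291.7, 219.8]), (np.int32(204), [349.8, 280.3]), (np.int32(98), [295.0, 291.7]), (np.int32(67), [335.3, 290.4]), (np.int32(300), [8.5, 307.4]), (np.int32(105), [194.6, 316.8]), (np.int32(170), [49.5, 408.2])]
blue side [(np.int32(44), [391.2, 100.1]), (np.int32(73), [479.4, 139.4]), (np.int32(177), [287.6, 192.5]), (np.int32(111), [292.9, 244.6]), (np.int32(490), [369.4, 275.2]), (np.int32(48), [324.4, 291.9]), (np.int32(166), [206.0, 292.7]), (np.int32(346), [362.2, 375.9]), (np.int32(220), [81.7, 474.1])]
```

View pics/c1.png

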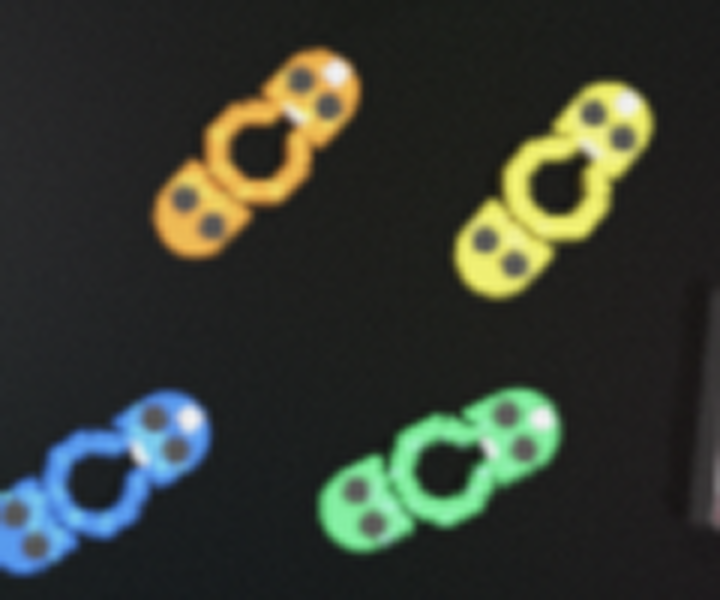

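View pics/c2.png

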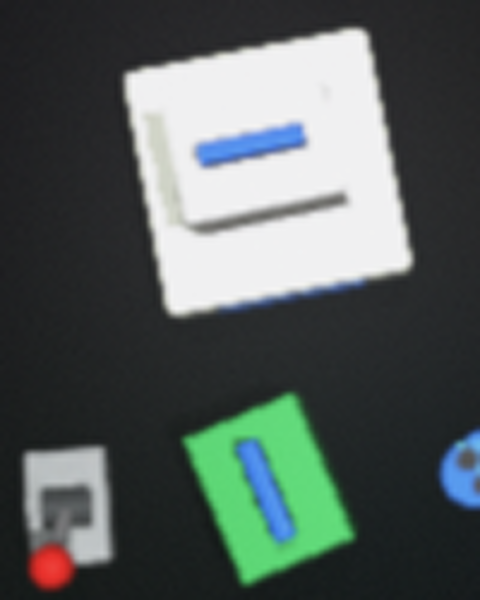

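View pics/c3.png

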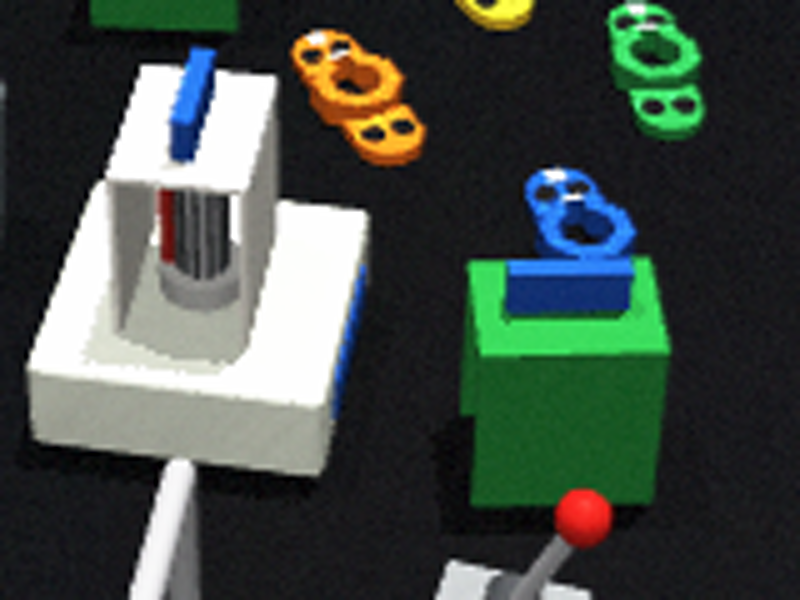

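The crops show the carriers' white marks at their upper-right ends. The fin is at crop (250,145), full image (292,220). The red key is on the far side of the hub, so hub +x points away from the robot. The white cover on the mixer is the one to lift, because the covers at (200,315), (296,291) and (402,172) are green and not on the mixer.

```bash
cat >> h.py <<'E'
def carriers(t,wins):
    out={}
    for n,(x,y,w,h) in wins.items():
        c=t[y:y+h,x:x+w].astype(float);c=cv2.resize(c,None,fx=8,fy=8,interpolation=cv2.INTER_CUBIC)
        m=((c.max(2)>105)).astype(np.uint8)
        cs,_=cv2.findContours(m,cv2.RETR_EXTERNAL,cv2.CHAIN_APPROX_NONE);k=max(cs,key=cv2.contourArea)
        hl=cv2.convexHull(k);M=cv2.moments(hl);u,v=M["m10"]/M["m00"],M["m01"]/M["m00"]
        px=lambda a,b:((a+.5)/8-.5+x,(b+.5)/8-.5+y)
        p=onz("top",*px(u,v),.012)
        R=cv2.minAreaRect(hl);B=cv2.boxPoints(R);e=[B[1]-B[0],B[2]-B[1]];e=max(e,key=np.linalg.norm)
        q=onz("top",*px(u+e[0]/2,v+e[1]/2),.012)
        g=cv2.GaussianBlur(c.min(2),(0,0),5);g[m==0]=0;j=np.unravel_index(g.argmax(),g.shape);w_=onz("top",*px(j[1],j[0]),.012)
        d=(q-p)[:2]; d=d if d@(w_-p)[:2]>0 else -d
        out[n]=(p[:2].round(4),round(np.degrees(np.arctan2(d[1],d[0])),1),np.round(np.linalg.norm(d)*2,4))
    return out
W={"orange":(357,204,44,42),"yellow":(407,210,40,42),"blue":(329,262,43,36),"green":(386,262,45,32)}
def to(x,y,z,yaw):
    s=state();p=s["position"];y0=np.radians(s["ee_rot"][2]);c,n=np.cos(y0),np.sin(y0);d=np.array([x,y,z])-p
    dy=(yaw-s["ee_rot"][2]+180)%360-180
    # tool z rotation is -world z
    print("dp cm",np.round([100*(c*d[0]+n*d[1]),100*(n*d[0]-c*d[1]),-100*d[2]],2),"rotz",round(-dy,2),"rpy",s["ee_rot"].round(2),"pos",p.round(4),"j",s["joints"].round(0),"F",s["contact_force"].round(1))
E
python3 - <<'E'
from h import *
t=cv2.imread("pics/top0.png");s=cv2.imread("pics/side0.png")
for k,v in carriers(t,W).items(): print(k,v)
f=onz("top",291.8,220,.187);print("fin",f)
a,b=[onz("top",240+u/4.8,190+v/4.8,.188) for u,v in((200,155),(302,134))];print("fin yaw",np.degrees(np.arctan2(a[0]-b[0],b[1]-a[1]))*-1, a,b)
c=[onz("top",240+u/4.8,190+v/4.8,.06) for u,v in((127,72),(366,30),(412,268),(172,316))];print("box",np.mean(c,0),np.round(c,4))
print("ball",tri((250.2,308.2),(371.6,328.6)))
crop(t,100,225,140,75,"pics/c4.png",5.5)
to(f[0],f[1],.3,101)
E
```

```text
orange (array([ 0.6131, -0.1912]), np.float64(-44.6), np.float64(0.1305))
yellow (array([ 0.5961, -0.3395]), np.float64(-39.4), np.float64(0.1301))
blue (array([ 0.4489, -0.1117]), np.float64(-56.0), np.float64(0.1304))
green (array([ 0.4564, -0.2826]), np.float64(-63.2), np.float64(0.1301))
fin [0.60822174 0.05188696 0.187     ]
fin yaw 167.78132984497404 [0.60184461 0.07828603 0.188     ] [0.61387392 0.02273589 0.188     ]
box [0.60497088 0.04833821 0.06      ] [[ 0.6641  0.1348  0.06  ]
 [ 0.691  -0.0089  0.06  ]
 [ 0.5474 -0.038   0.06  ]
 [ 0.5174  0.1055  0.06  ]]
ball (array([0.37127966, 0.17079672, 0.0970061 ]), np.float64(0.002009195314141839))
dp cm [ 59.45 -41.11  -9.56] rotz -83.02 rpy [-1.7989e+02 -1.0000e-02  1.7980e+01] pos [ 0.1697 -0.5227  0.2044] j [-78.   5.  79.   0.  96.  -6.] F [0.5 0.6 0.7]
```

View pics/c4.png

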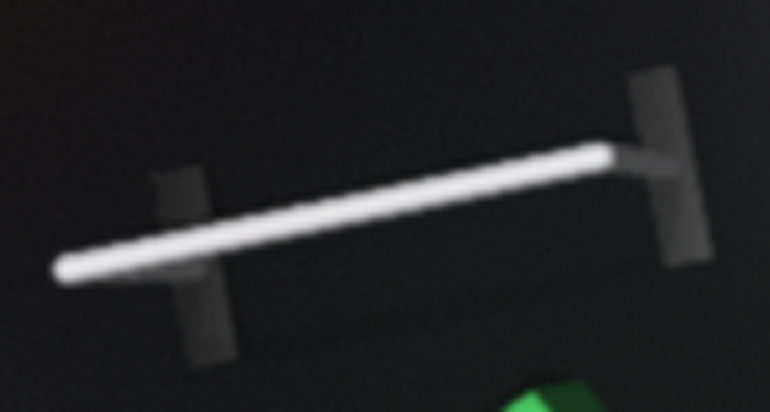

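The rail bar's ends are at crop (65,269) and (603,156), so full image (111.8,273.9) and (209.6,253.4). Moving towards the cover now.

Emit:
{"fn": "servo_tool", "kwargs": {"dp": [[3,-2,-1],[6,-4,-2],[9,-6,-3],[12,-8,-4],[15,-10,-5],[18,-12,-6],[21,-14,-7],[24,-16,-8],[27,-18,-9],[30,-20,-9.5]], "rotation": [[0,0,-5],[0,0,-11],[0,0,-17],[0,0,-23],[0,0,-29],[0,0,-35],[0,0,-41],[0,0,-47],[0,0,-53],[0,0,-58]], "claw": [0,0,0,0,0,0,0,0,0,0], "squeeze": 30}}

```text
clock: 0.93
position: [0.3943, -0.2388, 0.3016]
ee_rot: [179.9, 0.0, 76.3]
contact_force: [1.1, -1.2, -0.3]
gripper_width: 0.094
grip_force: 0.0
```

Run:
```python
from h import *
to(.6080,.0510,.25,101.5)
a,b=onz("top",111.8,273.9,.170),onz("top",209.6,253.4,.170)
print("rail",(a+b)/2,np.linalg.norm(a-b),np.degrees(np.arctan2(b[0]-a[0],a[1]-b[1])))
```

```text
dp cm [33.23 13.87  5.16] rotz -25.25 rpy [1.7992e+02 4.0000e-02 7.6250e+01] pos [ 0.3943 -0.2388  0.3016] j [-38.  -6.  79.  -0. 107. -25.] F [ 1.1 -1.2 -0.3]
rail [0.49113307 0.3972424  0.17      ] 0.2620629952566424 12.388372568951308
```

Emit:
{"fn": "servo_tool", "kwargs": {"dp": [[3.3,1.4,0],[6.6,2.8,0],[10,4.2,0],[14,5.8,0],[18,7.5,1],[22,9.2,1],[26,10.9,1],[30,12.5,1],[33.2,13.9,1],[33.2,13.9,1]], "rotation": [[0,0,-3],[0,0,-6],[0,0,-9],[0,0,-12],[0,0,-15],[0,0,-18],[0,0,-21],[0,0,-24],[0,0,-25.2],[0,0,-25.2]], "claw": [0,0,0,0,0,0,0,0,0,0]}}

```text
clock: 1.77
position: [0.6109, 0.054, 0.2868]
ee_rot: [-179.8, -0.2, 101.6]
contact_force: [-0.6, 0.4, -1.5]
gripper_width: 0.0939
grip_force: 0.0
```

Emit:
{"fn": "servo_tool", "kwargs": {"dp": [[0,0,0],[0,0,0],[0,0,0]], "rotation": [[0,0,0],[0,0,0],[0,0,0]], "claw": [0.4,0.4,0.4]}}

```text
clock: 2.02
position: [0.6081, 0.0469, 0.2908]
ee_rot: [-180.0, 0.0, 101.1]
contact_force: [0.3, 0.0, 0.1]
gripper_width: 0.0776
grip_force: 0.0
```

Run:
```python
from h import *
to(.6080,.0510,.166,101.5)
s=shot("side");crop(s,230,180,130,100,"pics/c5.png",6)
```

```text
dp cm [ 0.41  0.07 12.48] rotz -0.42 rpy [-1.7999e+02  4.0000e-02  1.0108e+02] pos [0.6081 0.0469 0.2908] j [ -1.  13.  60.  -0. 107. -12.] F [0.3 0.  0.1]
```

View pics/c5.png

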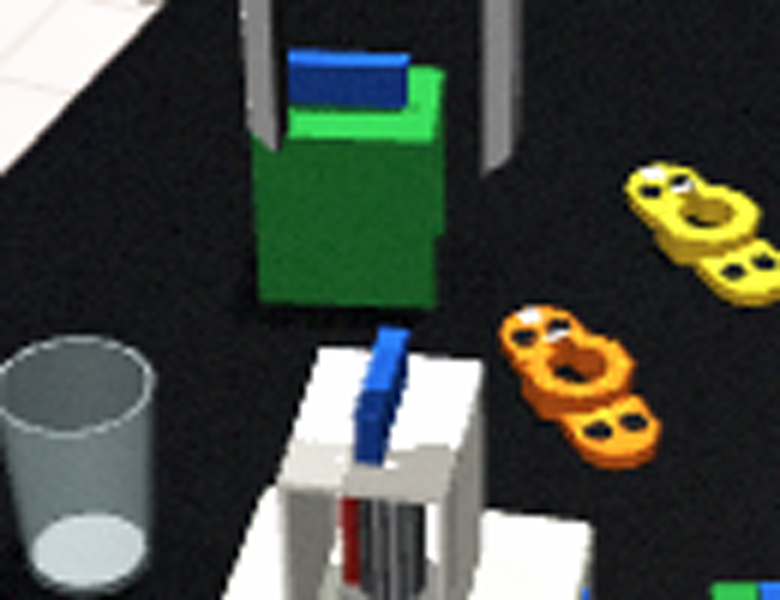

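The fingers, at crop columns 265 and 495 centre near 380, sit directly above the fin at (380,395). Descending to grip.

Emit:
{"fn": "servo_tool", "kwargs": {"dp": [[0.2,0,2],[0.4,0.1,4.5],[0.4,0.1,7],[0.4,0.1,9],[0.4,0.1,10.5],[0.4,0.1,11.5],[0.4,0.1,12.2],[0.4,0.1,12.4],[0.4,0.1,12.4],[0.4,0.1,12.4]], "rotation": [[0,0,0],[0,0,0],[0,0,0],[0,0,0],[0,0,0],[0,0,0],[0,0,0],[0,0,0],[0,0,0],[0,0,0]], "claw": [0.4,0.4,0.4,0.4,0.4,0.4,0.4,0.4,0.4,0.4]}}

```text
clock: 2.9
position: [0.6095, 0.052, 0.1679]
ee_rot: [179.9, 0.0, 101.2]
contact_force: [0.2, 0.3, 0.4]
gripper_width: 0.0564
grip_force: 0.0
```

Emit:
{"fn": "servo_tool", "kwargs": {"dp": [[0,0,0],[0,0,0],[0,0,0],[0,0,0],[0,0,0],[0,0,0],[0,0,0],[0,0,0],[0,0,0],[0,0,0]], "rotation": [[0,0,0],[0,0,0],[0,0,0],[0,0,0],[0,0,0],[0,0,0],[0,0,0],[0,0,0],[0,0,0],[0,0,0]], "claw": [1,1,1,1,1,1,1,1,1,1]}}

```text
clock: 3.73
position: [0.6088, 0.0523, 0.1663]
ee_rot: [-180.0, -0.0, 101.2]
contact_force: [0.3, 0.4, 0.3]
gripper_width: 0.0116
grip_force: 29.9
```

Emit:
{"fn": "servo_tool", "kwargs": {"dp": [[0,0,-0.7],[0,0,-2],[0,0,-3.5],[0,0,-5],[0,0,-7],[0,0,-9],[0,0,-11],[0,0,-13],[0,0,-14],[0,0,-14]], "rotation": [[0,0,0],[0,0,0],[0,0,0],[0,0,0],[0,0,0],[0,0,0],[0,0,0],[0,0,0],[0,0,0],[0,0,0]], "claw": [1,1,1,1,1,1,1,1,1,1]}}

```text
clock: 4.57
position: [0.6099, 0.0522, 0.3111]
ee_rot: [179.6, 0.1, 101.2]
contact_force: [0.2, 0.4, -0.7]
gripper_width: 0.0117
grip_force: 29.9
```

Run:
```python
from h import *
to(.4911,.3972,.31,102)
```

```text
dp cm [36.15 -4.97  0.11] rotz -0.82 rpy [1.7958e+02 9.0000e-02 1.0118e+02] pos [0.6099 0.0522 0.3111] j [ -0.  13.  57.  -0. 109. -12.] F [ 0.2  0.4 -0.7]
```

Emit:
{"fn": "servo_tool", "kwargs": {"dp": [[1.5,-0.2,0],[5,-0.7,0],[9,-1.2,0],[13,-1.8,0],[17.5,-2.4,0],[22,-3,0],[26,-3.6,0],[30,-4.1,0],[33.5,-4.6,0],[35.5,-4.9,0]], "rotation": [[0,0,0],[0,0,0],[0,0,0],[0,0,0],[0,0,0],[0,0,0],[0,0,0],[0,0,-0.8],[0,0,-0.8],[0,0,-0.8]], "claw": [1,1,1,1,1,1,1,1,1,1]}}

```text
clock: 5.4
position: [0.488, 0.3957, 0.3038]
ee_rot: [-179.7, -0.0, 102.3]
contact_force: [-0.8, 0.3, -1.5]
gripper_width: 0.0116
grip_force: 29.9
```

Emit:
{"fn": "servo_tool", "kwargs": {"dp": [[0,0,0],[0,0,0],[0,0,0],[0,0,0]], "rotation": [[0,0,0],[0,0,0],[0,0,0],[0,0,0]], "claw": [1,1,1,1]}}

```text
clock: 5.73
position: [0.4922, 0.3899, 0.3058]
ee_rot: [-179.9, 0.1, 101.9]
contact_force: [-0.6, 0.3, -0.7]
gripper_width: 0.0118
grip_force: 29.9
```

Run:
```python
from h import *
to(.4911,.3972,.18,102)
s=shot("side");crop(s,200,210,130,270,"pics/c6.png",2.2)
t=shot("top");crop(t,90,200,250,110,"pics/c7.png",3.2)
cv2.imwrite("pics/top1.png",t)
a=cv2.imread("pics/c6.png");b=cv2.imread("pics/c7.png");print(a.shape,b.shape)
crop(t,255,185,80,75,"pics/c8.png",8)
```

```text
dp cm [ 0.74  0.05 12.58] rotz -0.11 rpy [-1.7993e+02  5.0000e-02  1.0189e+02] pos [0.4922 0.3899 0.3058] j [ 33.  16.  55.  -0. 110.  21.] F [-0.6  0.3 -0.7]
(594, 286, 3) (352, 800, 3)
```

View pics/c6.png

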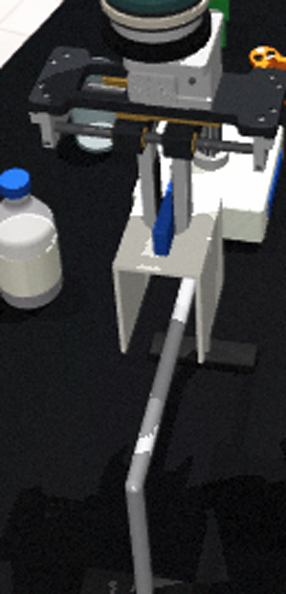

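View pics/c8.png

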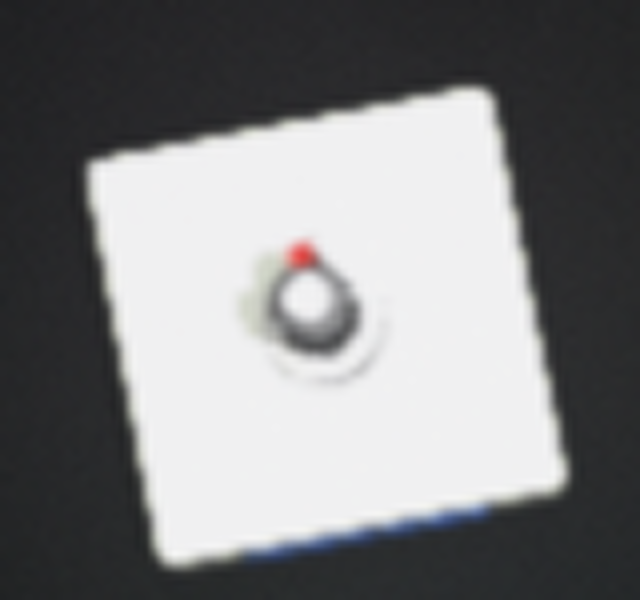

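The side crop shows the cover held over the bar, with the bar between its panels at crop (185,290). The top crop shows the hub's top disc at (307,297) and the red key at (302,255), which is the +x side. Lowering the cover.

Emit:
{"fn": "servo_tool", "kwargs": {"dp": [[0.3,0,1],[0.6,0,3],[0.7,0,5],[0.7,0,7],[0.7,0,9],[0.7,0,10.5],[0.7,0,11.5],[0.7,0,12],[0.7,0,12.2],[0.7,0,12.3]], "rotation": [[0,0,0],[0,0,0],[0,0,0],[0,0,0],[0,0,0],[0,0,0],[0,0,0],[0,0,0],[0,0,0],[0,0,0]], "claw": [1,1,1,1,1,1,1,1,1,1]}}

```text
clock: 6.67
position: [0.4908, 0.3978, 0.1838]
ee_rot: [180.0, -0.0, 102.0]
contact_force: [-0.2, -0.2, -1.1]
gripper_width: 0.0114
grip_force: 29.9
```

Emit:
{"fn": "servo_tool", "kwargs": {"dp": [[0,0,0],[0,0,0.1],[0,0,0.1],[0,0,0.2]], "rotation": [[0,0,0],[0,0,0],[0,0,0],[0,0,0]], "claw": [1,1,1,1]}}

```text
clock: 7.0
position: [0.4909, 0.3981, 0.1824]
ee_rot: [179.9, -0.0, 102.0]
contact_force: [0.4, -0.2, -0.9]
gripper_width: 0.0121
grip_force: 29.9
```

Emit:
{"fn": "servo_tool", "kwargs": {"dp": [[0,0,0.1],[0,0,0.2],[0,0,0.3],[0,0,0.3]], "rotation": [[0,0,0],[0,0,0],[0,0,0],[0,0,0]], "claw": [1,1,1,1]}}

```text
clock: 7.33
position: [0.4907, 0.398, 0.1801]
ee_rot: [179.9, -0.0, 102.0]
contact_force: [-1.3, -1.1, 4.7]
gripper_width: 0.0122
grip_force: 29.9
```

Emit:
{"fn": "servo_tool", "kwargs": {"dp": [[0,0,0],[0,0,0],[0,0,0],[0,0,0],[0,0,0],[0,0,0],[0,0,-0.5],[0,0,-2],[0,0,-4],[0,0,-6]], "rotation": [[0,0,0],[0,0,0],[0,0,0],[0,0,0],[0,0,0],[0,0,0],[0,0,0],[0,0,0],[0,0,0],[0,0,0]], "claw": [0.5,0.5,0.5,0.5,0.5,0.5,0.4,0.4,0.4,0.4]}}

```text
clock: 8.17
position: [0.4902, 0.3976, 0.2387]
ee_rot: [-179.9, 0.0, 102.0]
contact_force: [0.7, 0.0, 0.5]
gripper_width: 0.0562
grip_force: 0.0
```

Emit:
{"fn": "servo_tool", "kwargs": {"dp": [[0,0,-2],[0,0,-4],[0,0,-6],[0,0,-8],[0,0,-8]], "rotation": [[0,0,0],[0,0,0],[0,0,0],[0,0,0],[0,0,0]], "claw": [0.2,0.2,0.2,0.2,0.2]}}

```text
clock: 8.58
position: [0.4916, 0.3986, 0.3242]
ee_rot: [179.5, -0.2, 102.0]
contact_force: [0.8, -0.4, 2.0]
gripper_width: 0.0747
grip_force: 0.0
```

Run:
```python
from h import *
s=shot("side");t=shot("top");cv2.imwrite("pics/top2.png",t)
crop(s,180,240,160,240,"pics/c9.png",2.5)
for k,v in carriers(t,W).items(): print(k,v)
print("hub top", onz("top",292.94,221.7,.153))
c=np.array([onz("top",255+(u+.5)/8-.5,185+(v+.5)/8-.5,.06) for u,v in((90,160),(490,90),(568,488),(165,566))])
print("box",c.mean(0)); e=c[1]-c[0]+c[2]-c[3];print("yaw",np.degrees(np.arctan2(-e[0],e[1]))); e=c[0]-c[3]+c[1]-c[2];print(np.degrees(np.arctan2(e[1],e[0])))
to(.6131,-.1912,.25,-44.6+180)
```

```text
orange (array([ 0.6131, -0.1912]), np.float64(-44.6), np.float64(0.1305))
yellow (array([ 0.5961, -0.3395]), np.float64(-39.4), np.float64(0.1299))
blue (array([ 0.4489, -0.1117]), np.float64(-56.0), np.float64(0.1304))
green (array([ 0.4564, -0.2826]), np.float64(-63.2), np.float64(0.1303))
hub top [0.60712776 0.05118641 0.153     ]
box [0.60616524 0.04979666 0.06      ]
yaw -168.99505228284622
11.45578177290135
dp cm [-60.18  -0.27   6.93] rotz -33.42 rpy [ 1.7988e+02 -4.0000e-02  1.0198e+02] pos [0.4908 0.3981 0.3193] j [ 34.  16.  53.  -0. 111.  22.] F [-0.4 -0.3 -0.4]
```

View pics/c9.png

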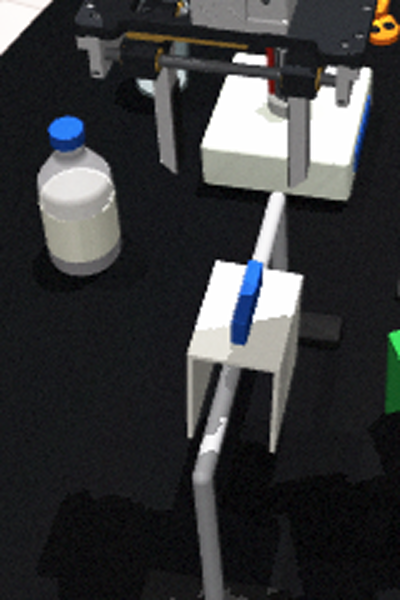

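The cover hangs level astride the bar. Next, orange.

Emit:
{"fn": "servo_tool", "kwargs": {"dp": [[-1.5,0,0],[-5,0,0],[-9,0,0],[-13,0,0],[-17,0,0.5],[-21,0,1],[-25,0,1.5],[-29,0,2],[-33,0,2.5],[-37,0,3]], "rotation": [[0,0,0],[0,0,-2],[0,0,-4],[0,0,-6],[0,0,-8],[0,0,-10],[0,0,-12],[0,0,-14],[0,0,-16],[0,0,-18]], "claw": [0.15,0.15,0.15,0.15,0.15,0.15,0.15,0.15,0.15,0.15]}}

```text
clock: 9.52
position: [0.5661, 0.0329, 0.286]
ee_rot: [-179.8, -0.1, 120.0]
contact_force: [0.4, -0.1, -0.1]
gripper_width: 0.0798
grip_force: 0.0
```

Run:
```python
from h import *
to(.6131,-.1912,.15,135.4)
```

```text
dp cm [-21.76  -7.15  13.6 ] rotz -15.36 rpy [-1.7981e+02 -8.0000e-02  1.2004e+02] pos [0.5661 0.0329 0.286 ] j [ -2.   7.  67.  -0. 106. -32.] F [ 0.4 -0.1 -0.1]
```

Emit:
{"fn": "servo_tool", "kwargs": {"dp": [[-3,-1,0],[-6,-2,0],[-9,-3,0],[-12,-4,1],[-15,-5,3],[-18,-6,6],[-21,-6.9,9],[-21.8,-7.2,12],[-21.8,-7.2,13.6],[-21.8,-7.2,13.6]], "rotation": [[0,0,-2],[0,0,-4],[0,0,-6],[0,0,-8],[0,0,-10],[0,0,-12],[0,0,-14],[0,0,-15.4],[0,0,-15.4],[0,0,-15.4]], "claw": [0.15,0.15,0.15,0.15,0.15,0.15,0.15,0.15,0.15,0.15]}}

```text
clock: 10.35
position: [0.609, -0.1894, 0.1436]
ee_rot: [-179.6, -0.8, 135.2]
contact_force: [-0.3, 0.5, -1.3]
gripper_width: 0.0799
grip_force: 0.0
```

Emit:
{"fn": "servo_tool", "kwargs": {"dp": [[0,0,0],[0,0,0]], "rotation": [[0,0,0],[0,0,0]], "claw": [0.15,0.15]}}

```text
clock: 10.52
position: [0.6138, -0.189, 0.1535]
ee_rot: [180.0, 0.1, 135.4]
contact_force: [-1.2, -0.2, -0.7]
gripper_width: 0.0801
grip_force: 0.0
```

Run:
```python
from h import *
to(.6131,-.1912,.004,135.4)
```

```text
dp cm [-0.1  -0.2  14.95] rotz -0.02 rpy [1.7999e+02 6.0000e-02 1.3538e+02] pos [ 0.6138 -0.189   0.1535] j [-22.  18.  70.  -0.  93. -68.] F [-1.2 -0.2 -0.7]
```

Emit:
{"fn": "servo_tool", "kwargs": {"dp": [[-0.1,-0.1,1.5],[-0.1,-0.2,4],[-0.1,-0.2,7],[-0.1,-0.2,10],[-0.1,-0.2,12],[-0.1,-0.2,13.5],[-0.1,-0.2,14.3],[-0.1,-0.2,14.6],[-0.1,-0.2,14.8],[-0.1,-0.2,14.8]], "rotation": [[0,0,0],[0,0,0],[0,0,0],[0,0,0],[0,0,0],[0,0,0],[0,0,0],[0,0,0],[0,0,0],[0,0,0]], "claw": [0.15,0.15,0.15,0.15,0.15,0.15,0.15,0.15,0.15,0.15]}}

```text
clock: 11.35
position: [0.6143, -0.1913, 0.0063]
ee_rot: [179.9, 0.2, 135.4]
contact_force: [-0.2, 0.9, -0.8]
gripper_width: 0.0799
grip_force: 0.0
```

Emit:
{"fn": "servo_tool", "kwargs": {"dp": [[0,0,0],[0,0,0],[0,0,0],[0,0,0],[0,0,0],[0,0,0],[0,0,0],[0,0,0]], "rotation": [[0,0,0],[0,0,0],[0,0,0],[0,0,0],[0,0,0],[0,0,0],[0,0,0],[0,0,0]], "claw": [0.8,0.8,0.8,0.8,0.8,0.8,0.8,0.8]}}

```text
clock: 12.02
position: [0.6134, -0.1912, 0.0049]
ee_rot: [180.0, 0.0, 135.4]
contact_force: [-0.2, -0.4, 1.9]
gripper_width: 0.0497
grip_force: 30.0
```

Emit:
{"fn": "servo_tool", "kwargs": {"dp": [[0,0,-0.5],[0,0,-2],[0,0,-4],[0,0,-7],[0,0,-10],[0,0,-13],[0,0,-16],[0,0,-18.5],[0,0,-20],[0,0,-20]], "rotation": [[0,0,0],[0,0,0],[0,0,0],[0,0,0],[0,0,-4],[0,0,-10],[0,0,-16],[0,0,-22],[0,0,-28],[0,0,-34]], "claw": [0.8,0.8,0.8,0.8,0.8,0.8,0.8,0.8,0.8,0.8]}}

```text
clock: 12.85
position: [0.6149, -0.1917, 0.21]
ee_rot: [-179.9, 0.5, 169.7]
contact_force: [-0.4, 0.5, -1.2]
gripper_width: 0.0498
grip_force: 30.0
```

Run:
```python
from h import *
to(.6078,.0513,.205,191.2)
```

```text
dp cm [ 5.05 23.78  0.5 ] rotz -21.52 rpy [-179.9     0.48  169.68] pos [ 0.6149 -0.1917  0.21  ] j [ -22.   17.   64.    0.   98. -102.] F [-0.4  0.5 -1.2]
```

Emit:
{"fn": "servo_tool", "kwargs": {"dp": [[0.4,2,0],[1.2,5,0],[2,8.5,0],[2.7,12,0],[3.4,15.5,0],[4.1,19,0],[4.6,21.5,0],[4.9,23,0],[5.1,23.8,0],[5.1,23.8,0]], "rotation": [[0,0,-3],[0,0,-6],[0,0,-9],[0,0,-12],[0,0,-15],[0,0,-18],[0,0,-21],[0,0,-21.5],[0,0,-21.5],[0,0,-21.5]], "claw": [0.8,0.8,0.8,0.8,0.8,0.8,0.8,0.8,0.8,0.8]}}

```text
clock: 13.68
position: [0.6065, 0.054, 0.2041]
ee_rot: [180.0, -0.0, -169.0]
contact_force: [0.3, -1.1, -1.8]
gripper_width: 0.0495
grip_force: 30.0
```

Emit:
{"fn": "servo_tool", "kwargs": {"dp": [[0,0,0],[0,0,0],[0,0,0]], "rotation": [[0,0,0],[0,0,0],[0,0,0]], "claw": [0.8,0.8,0.8]}}

```text
clock: 13.93
position: [0.607, 0.0509, 0.2043]
ee_rot: [-180.0, -0.0, -169.2]
contact_force: [0.0, -0.5, -0.9]
gripper_width: 0.0498
grip_force: 30.0
```

Run:
```python
from h import *
to(.6078,.0513,.165,191.2)
s=shot("side");crop(s,230,170,130,120,"pics/d1.png",5)
```

```text
dp cm [-0.09  0.03  3.93] rotz -0.44 rpy [-1.7998e+02 -2.0000e-02 -1.6924e+02] pos [0.607  0.0509 0.2043] j [  -1.   13.   70.   -0.   97. -101.] F [ 0.  -0.5 -0.9]
```

View pics/d1.png

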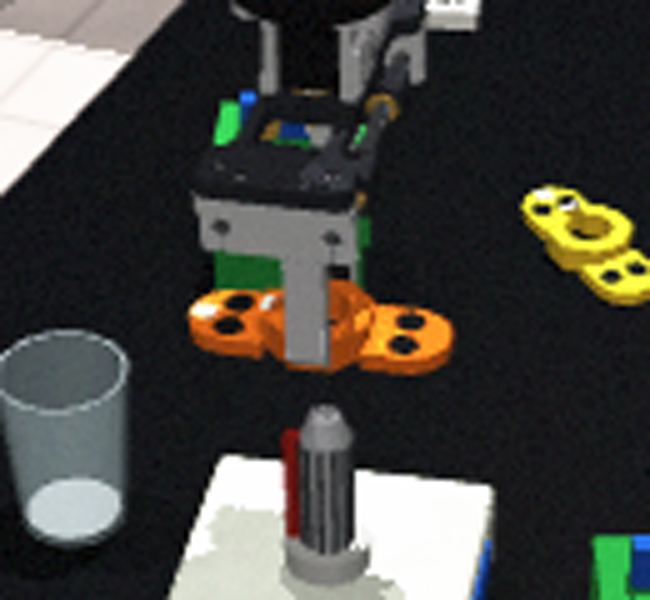

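Orange is over the hub with its marks on the same side (left) as the red key. Lowering in stages.

Emit:
{"fn": "servo_tool", "kwargs": {"dp": [[-0.05,0,1],[-0.1,0,2],[-0.1,0,3],[-0.1,0,4],[-0.1,0,4.7],[-0.1,0,5.2],[-0.1,0,5.5],[-0.1,0,5.5]], "rotation": [[0,0,0],[0,0,-0.4],[0,0,-0.4],[0,0,-0.4],[0,0,-0.4],[0,0,-0.4],[0,0,-0.4],[0,0,-0.4]], "claw": [0.8,0.8,0.8,0.8,0.8,0.8,0.8,0.8]}}

```text
clock: 14.65
position: [0.6075, 0.0525, 0.1484]
ee_rot: [180.0, -0.1, -168.7]
contact_force: [-0.4, -0.2, -1.5]
gripper_width: 0.0495
grip_force: 30.0
```

Emit:
{"fn": "servo_tool", "kwargs": {"dp": [[0,0,0.3],[0,0,0.6],[0,0,0.9],[0,0,1.2],[0,0,1.5],[0,0,1.5]], "rotation": [[0,0,0],[0,0,0],[0,0,0],[0,0,0],[0,0,0],[0,0,0]], "claw": [0.8,0.8,0.8,0.8,0.8,0.8]}}

```text
clock: 15.15
position: [0.6076, 0.0519, 0.1334]
ee_rot: [-180.0, -0.1, -168.7]
contact_force: [-0.9, -3.4, -1.7]
gripper_width: 0.0497
grip_force: 30.0
```

Emit:
{"fn": "servo_tool", "kwargs": {"dp": [[0,-0.05,0.5],[0,-0.1,1],[0,-0.1,1.6],[0,-0.1,2.2],[0,-0.1,2.8],[0,-0.1,3.4],[0,-0.1,4],[0,-0.1,4.5],[0,-0.1,4.9],[0,-0.1,4.9]], "rotation": [[0,0,0],[0,0,0],[0,0,0],[0,0,0],[0,0,0],[0,0,0],[0,0,0],[0,0,0],[0,0,0],[0,0,0]], "claw": [0.8,0.8,0.8,0.8,0.8,0.8,0.8,0.8,0.8,0.8]}}

```text
clock: 15.98
position: [0.6079, 0.0517, 0.0839]
ee_rot: [180.0, -0.1, -168.7]
contact_force: [-1.3, -0.7, -2.1]
gripper_width: 0.0497
grip_force: 30.0
```

Emit:
{"fn": "servo_tool", "kwargs": {"dp": [[0,0,0.2],[0,0,0.4],[0,0,0.5],[0,0,0.5]], "rotation": [[0,0,0],[0,0,0],[0,0,0],[0,0,0]], "claw": [0.8,0.8,0.8,0.8]}}

```text
clock: 16.32
position: [0.6079, 0.0515, 0.0804]
ee_rot: [180.0, -0.0, -168.7]
contact_force: [-3.3, -1.2, 0.1]
gripper_width: 0.0496
grip_force: 30.0
```

Emit:
{"fn": "servo_tool", "kwargs": {"dp": [[0,0,0],[0,0,0],[0,0,0],[0,0,0],[0,0,0],[0,0,0],[0,0,-1],[0,0,-4],[0,0,-8],[0,0,-12]], "rotation": [[0,0,0],[0,0,0],[0,0,0],[0,0,0],[0,0,0],[0,0,0],[0,0,0],[0,0,0],[0,0,0],[0,0,0]], "claw": [0.2,0.2,0.2,0.2,0.2,0.2,0.2,0.15,0.15,0.15]}}

```text
clock: 17.15
position: [0.6072, 0.0515, 0.2013]
ee_rot: [180.0, -0.1, -168.7]
contact_force: [1.2, -0.5, 1.0]
gripper_width: 0.0796
grip_force: 0.0
```

Emit:
{"fn": "servo_tool", "kwargs": {"dp": [[0,0,0],[0,0,0],[0,0,0]], "rotation": [[0,0,0],[0,0,0],[0,0,0]], "claw": [0.15,0.15,0.15]}}

```text
clock: 17.4
position: [0.6081, 0.0515, 0.2008]
ee_rot: [-180.0, 0.0, -168.7]
contact_force: [0.1, 0.4, -1.4]
gripper_width: 0.0799
grip_force: 0.0
```

Run:
```python
from h import *
s=shot("side","pics/s3.png");t=shot("top","pics/t3.png")
for k,v in carriers(t,{k:W[k] for k in("yellow","blue","green")}).items(): print(k,v)
to(.4489,-.1117,.2,124)
crop(s,225,180,190,140,"pics/d2.png",4)
```

```text
yellow (array([ 0.5961, -0.3395]), np.float64(-39.2), np.float64(0.1299))
blue (array([ 0.4488, -0.1118]), np.float64(-56.0), np.float64(0.1304))
green (array([ 0.4564, -0.2826]), np.float64(-63.2), np.float64(0.1303))
dp cm [ 18.71 -12.91  -0.17] rotz 67.28 rpy [ 179.96   -0.21 -168.72] pos [0.6071 0.0515 0.1983] j [  -0.   13.   70.   -0.   97. -102.] F [ 0.4 -0.2 -0.5]
```

View pics/d2.png

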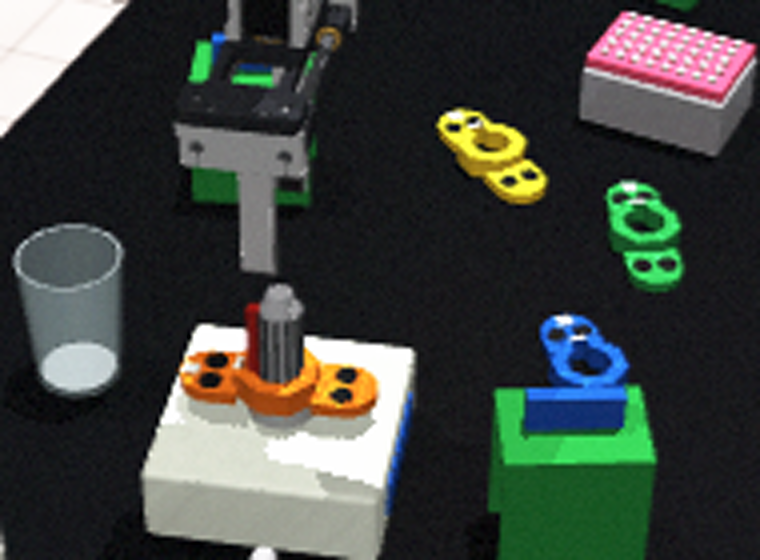

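Orange is fully home on the shoulder with the key in its keyway. Blue next.

Emit:
{"fn": "servo_tool", "kwargs": {"dp": [[1,-0.7,0],[3,-2,0],[5.5,-3.8,0],[8,-5.5,0],[11,-7.5,0],[14,-9.6,0],[16.5,-11.4,0],[18,-12.4,0],[18.7,-12.9,0],[18.7,-12.9,0]], "rotation": [[0,0,6],[0,0,13],[0,0,20],[0,0,27],[0,0,34],[0,0,41],[0,0,48],[0,0,55],[0,0,62],[0,0,67.3]], "claw": [0.15,0.15,0.15,0.15,0.15,0.15,0.15,0.15,0.15,0.15]}}

```text
clock: 18.33
position: [0.4477, -0.1127, 0.1985]
ee_rot: [-179.8, -0.2, 123.5]
contact_force: [-0.1, 0.2, -0.5]
gripper_width: 0.08
grip_force: 0.0
```

Emit:
{"fn": "servo_tool", "kwargs": {"dp": [[0,0,3],[0,0,6],[0,0,9],[0,0,11],[0,0,11],[0,0,11]], "rotation": [[0,0,0],[0,0,0],[0,0,0],[0,0,0],[0,0,0],[0,0,0]], "claw": [0.15,0.15,0.15,0.15,0.15,0.15]}}

```text
clock: 18.83
position: [0.4482, -0.1109, 0.0882]
ee_rot: [-179.8, -0.3, 124.0]
contact_force: [0.3, 0.5, 0.7]
gripper_width: 0.08
grip_force: 0.0
```

Run:
```python
from h import *
to(.4488,-.1117,.004,124)
```

```text
dp cm [-0.1   0.01  8.42] rotz -0.02 rpy [-179.81   -0.27  123.98] pos [ 0.4482 -0.1109  0.0882] j [-21.  -3. 100.  -0.  83. -55.] F [0.3 0.5 0.7]
```

Emit:
{"fn": "servo_tool", "kwargs": {"dp": [[0,0,1.5],[-0.1,0,3.5],[-0.1,0,5.5],[-0.1,0,7],[-0.1,0,7.8],[-0.1,0,8.2],[-0.1,0,8.4],[-0.1,0,8.4]], "rotation": [[0,0,0],[0,0,0],[0,0,0],[0,0,0],[0,0,0],[0,0,0],[0,0,0],[0,0,0]], "claw": [0.15,0.15,0.15,0.15,0.15,0.15,0.15,0.15]}}

```text
clock: 19.5
position: [0.4513, -0.1127, 0.0074]
ee_rot: [179.9, 0.1, 124.0]
contact_force: [0.7, -0.3, -0.3]
gripper_width: 0.0799
grip_force: 0.0
```

Emit:
{"fn": "servo_tool", "kwargs": {"dp": [[0,0,0],[0,0,0],[0,0,0],[0,0,0],[0,0,0],[0,0,0],[0,0,0],[0,0,0]], "rotation": [[0,0,0],[0,0,0],[0,0,0],[0,0,0],[0,0,0],[0,0,0],[0,0,0],[0,0,0]], "claw": [0.8,0.8,0.8,0.8,0.8,0.8,0.8,0.8]}}

```text
clock: 20.17
position: [0.4506, -0.1126, 0.0068]
ee_rot: [-180.0, 0.0, 124.0]
contact_force: [-1.2, 0.2, 2.6]
gripper_width: 0.0496
grip_force: 30.0
```

Emit:
{"fn": "servo_tool", "kwargs": {"dp": [[0,0,-0.5],[0,0,-2],[0,0,-4],[0,0,-7],[0,0,-10],[0,0,-13],[0,0,-16],[0,0,-18.5],[0,0,-20],[0,0,-20]], "rotation": [[0,0,0],[0,0,0],[0,0,0],[0,0,0],[0,0,-4],[0,0,-10],[0,0,-16],[0,0,-22],[0,0,-28],[0,0,-34]], "claw": [0.8,0.8,0.8,0.8,0.8,0.8,0.8,0.8,0.8,0.8]}}

```text
clock: 21.0
position: [0.4524, -0.113, 0.2111]
ee_rot: [180.0, 0.5, 158.3]
contact_force: [0.2, -0.3, -0.6]
gripper_width: 0.0497
grip_force: 30.0
```

Run:
```python
from h import *
to(.6072,.0512,.205,191.2)
```

```text
dp cm [-8.31 20.98  0.61] rotz -32.92 rpy [179.98   0.46 158.28] pos [ 0.4524 -0.113   0.2111] j [-21.  -6.  89.   0.  97. -89.] F [ 0.2 -0.3 -0.6]
```

Emit:
{"fn": "servo_tool", "kwargs": {"dp": [[-0.6,1.5,0],[-1.8,4.5,0],[-3.2,8,0],[-4.6,11.5,0],[-6,15,0],[-7.2,18,0],[-8,20,0],[-8.4,20.9,0.3],[-8.4,20.9,0.5],[-8.4,20.9,0.5]], "rotation": [[0,0,-4],[0,0,-8],[0,0,-13],[0,0,-18],[0,0,-23],[0,0,-28],[0,0,-32.9],[0,0,-32.9],[0,0,-32.9],[0,0,-32.9]], "claw": [0.8,0.8,0.8,0.8,0.8,0.8,0.8,0.8,0.8,0.8]}}

```text
clock: 21.83
position: [0.6058, 0.0495, 0.2]
ee_rot: [-180.0, -0.2, -169.2]
contact_force: [-1.2, -0.6, -0.9]
gripper_width: 0.0497
grip_force: 30.0
```

Emit:
{"fn": "servo_tool", "kwargs": {"dp": [[0,0,0],[0,0,0],[0,0,0],[0,0,0]], "rotation": [[0,0,0],[0,0,0],[0,0,0],[0,0,0]], "claw": [0.8,0.8,0.8,0.8]}}

```text
clock: 22.17
position: [0.6064, 0.049, 0.2021]
ee_rot: [-180.0, 0.0, -169.2]
contact_force: [0.7, 0.4, -1.6]
gripper_width: 0.0496
grip_force: 30.0
```

Run:
```python
from h import *
to(.6088,.0515,.15,191.2)
```

```text
dp cm [-0.28  0.21  5.21] rotz -0.41 rpy [-1.7998e+02  4.0000e-02 -1.6921e+02] pos [0.6064 0.049  0.2021] j [  -1.   12.   70.   -0.   97. -102.] F [ 0.7  0.4 -1.6]
```

Emit:
{"fn": "servo_tool", "kwargs": {"dp": [[-0.1,0.1,1],[-0.3,0.2,2],[-0.3,0.2,3],[-0.3,0.2,4],[-0.3,0.2,4.7],[-0.3,0.2,5.2],[-0.3,0.2,5.2]], "rotation": [[0,0,0],[0,0,-0.4],[0,0,-0.4],[0,0,-0.4],[0,0,-0.4],[0,0,-0.4],[0,0,-0.4]], "claw": [0.8,0.8,0.8,0.8,0.8,0.8,0.8]}}

```text
clock: 22.75
position: [0.6083, 0.0524, 0.1472]
ee_rot: [180.0, -0.2, -168.7]
contact_force: [-1.5, 0.1, -1.3]
gripper_width: 0.0493
grip_force: 30.0
```

Emit:
{"fn": "servo_tool", "kwargs": {"dp": [[0,0,0.3],[0,0,0.6],[0,0,0.9],[0,0,1.2],[0,0,1.5],[0,0,1.5]], "rotation": [[0,0,0],[0,0,0],[0,0,0],[0,0,0],[0,0,0],[0,0,0]], "claw": [0.8,0.8,0.8,0.8,0.8,0.8]}}

```text
clock: 23.25
position: [0.609, 0.0525, 0.1337]
ee_rot: [180.0, -0.1, -168.7]
contact_force: [0.0, 0.6, -1.9]
gripper_width: 0.0498
grip_force: 30.0
```

Emit:
{"fn": "servo_tool", "kwargs": {"dp": [[0,0,0.5],[0,-0.05,1],[0,-0.05,1.5],[0,-0.05,2],[0,-0.05,2.5],[0,-0.05,2.9],[0,-0.05,3.1],[0,-0.05,3.3],[0,-0.05,3.3]], "rotation": [[0,0,0],[0,0,0],[0,0,0],[0,0,0],[0,0,0],[0,0,0],[0,0,0],[0,0,0],[0,0,0]], "claw": [0.8,0.8,0.8,0.8,0.8,0.8,0.8,0.8,0.8]}}

```text
clock: 24.0
position: [0.6092, 0.0519, 0.1009]
ee_rot: [180.0, -0.0, -168.7]
contact_force: [0.0, -0.6, -1.4]
gripper_width: 0.0495
grip_force: 30.0
```

Nearly home, so I'll release and retreat.

Emit:
{"fn": "servo_tool", "kwargs": {"dp": [[0,0,0.1],[0,0,0.1],[0,0,0.1],[0,0,0.1],[0,0,0.1],[0,0,0],[0,0,-1],[0,0,-4],[0,0,-7],[0,0,-10]], "rotation": [[0,0,0],[0,0,0],[0,0,0],[0,0,0],[0,0,0],[0,0,0],[0,0,0],[0,0,0],[0,0,0],[0,0,0]], "claw": [0.8,0.2,0.2,0.2,0.2,0.2,0.2,0.15,0.15,0.15]}}

```text
clock: 24.83
position: [0.6091, 0.0519, 0.2031]
ee_rot: [-180.0, -0.0, -168.7]
contact_force: [1.4, 0.8, 0.1]
gripper_width: 0.0799
grip_force: 0.0
```

Emit:
{"fn": "servo_tool", "kwargs": {"dp": [[0,0,0],[0,0,0],[0,0,0]], "rotation": [[0,0,0],[0,0,0],[0,0,0]], "claw": [0.15,0.15,0.15]}}

```text
clock: 25.08
position: [0.6092, 0.0519, 0.2013]
ee_rot: [-180.0, -0.0, -168.7]
contact_force: [0.6, 0.2, -1.0]
gripper_width: 0.0801
grip_force: 0.0
```

Run:
```python
from h import *
s=shot("side","pics/s4.png");t=shot("top","pics/t4.png")
for k,v in carriers(t,{k:W[k] for k in("yellow","green")}).items(): print(k,v)
# blue region on the hub in the side view vs prediction at z .111
m=cv2.inRange(cv2.cvtColor(s,cv2.COLOR_BGR2HSV),(100,150,90),(125,255,255));m[:, :255]=0;m[:,345:]=0;m[:240]=0;m[300:]=0
n,l,st,ce=cv2.connectedComponentsWithStats(m);print([st[i].tolist() for i in range(1,n) if st[i][4]>15])
print("pred blue lobes ends at z=.102",[proj("side",[.607+a*.0635*np.cos(.195),.0512+a*.0635*np.sin(.195),.102]).round(1) for a in(-1,1)])
to(.4564,-.2826,.2,116.8)
```

```text
yellow (array([ 0.5961, -0.3395]), np.float64(-39.4), np.float64(0.1299))
green (array([ 0.4564, -0.2826]), np.float64(-63.2), np.float64(0.1301))
[[269, 261, 50, 18, 437], [322, 278, 6, 22, 38]]
pred blue lobes ends at z=.102 [array([320.3, 272. ]), array([270.5, 266.1])]
dp cm [ 21.46 -29.83  -0.06] rotz 74.48 rpy [ 179.96   -0.2  -168.72] pos [0.6085 0.0519 0.1994] j [  -0.   13.   70.   -0.   97. -102.] F [ 0.1 -0.1 -0.5]
```

Blue is seated: its lobe ends match the prediction. Green next.

Emit:
{"fn": "servo_tool", "kwargs": {"dp": [[0.8,-1,0],[2.5,-3.5,0],[4.8,-6.6,0],[7.1,-9.8,0],[9.4,-13,0],[11.7,-16.2,0],[14,-19.4,0],[16.3,-22.6,0],[18.6,-25.8,0],[20.5,-28.5,0]], "rotation": [[0,0,6],[0,0,13],[0,0,20],[0,0,27],[0,0,34],[0,0,41],[0,0,48],[0,0,55],[0,0,62],[0,0,68]], "claw": [0.15,0.15,0.15,0.15,0.15,0.15,0.15,0.15,0.15,0.15]}}

```text
clock: 26.02
position: [0.4619, -0.2693, 0.1995]
ee_rot: [-179.9, -0.2, 122.9]
contact_force: [0.2, 0.2, 0.9]
gripper_width: 0.08
grip_force: 0.0
```

Run:
```python
from h import *
to(.4564,-.2826,.09,116.8)
```

```text
dp cm [-0.82 -1.18 10.95] rotz 6.09 rpy [-1.7990e+02 -1.7000e-01  1.2289e+02] pos [ 0.4619 -0.2693  0.1995] j [-36.   3.  81.  -0.  96. -69.] F [0.2 0.2 0.9]
```

Emit:
{"fn": "servo_tool", "kwargs": {"dp": [[-0.5,-0.6,2],[-0.8,-1.2,5],[-0.8,-1.2,8],[-0.8,-1.2,10],[-0.8,-1.2,11],[-0.8,-1.2,11],[-0.8,-1.2,11],[-0.8,-1.2,11]], "rotation": [[0,0,3],[0,0,6.1],[0,0,6.1],[0,0,6.1],[0,0,6.1],[0,0,6.1],[0,0,6.1],[0,0,6.1]], "claw": [0.15,0.15,0.15,0.15,0.15,0.15,0.15,0.15]}}

```text
clock: 26.68
position: [0.4594, -0.2814, 0.0929]
ee_rot: [179.9, 0.1, 117.2]
contact_force: [0.8, -0.2, -0.6]
gripper_width: 0.0801
grip_force: 0.0
```

Run:
```python
from h import *
to(.4564,-.2826,.005,116.8)
```

```text
dp cm [ 0.03 -0.32  8.79] rotz 0.4 rpy [1.7994e+02 1.3000e-01 1.1720e+02] pos [ 0.4594 -0.2814  0.0929] j [-38.   6.  90.  -0.  84. -65.] F [ 0.8 -0.2 -0.6]
```

Emit:
{"fn": "servo_tool", "kwargs": {"dp": [[0,-0.1,1.5],[0,-0.2,3.5],[0,-0.2,5.5],[0,-0.2,7.2],[0,-0.2,8.2],[0,-0.2,8.6],[0,-0.2,8.8],[0,-0.2,8.8]], "rotation": [[0,0,0],[0,0,0.4],[0,0,0.4],[0,0,0.4],[0,0,0.4],[0,0,0.4],[0,0,0.4],[0,0,0.4]], "claw": [0.15,0.15,0.15,0.15,0.15,0.15,0.15,0.15]}}

```text
clock: 27.35
position: [0.4574, -0.2824, 0.0045]
ee_rot: [180.0, 0.1, 116.8]
contact_force: [0.9, 0.2, -0.6]
gripper_width: 0.0798
grip_force: 0.0
```

Emit:
{"fn": "servo_tool", "kwargs": {"dp": [[0,0,0],[0,0,0],[0,0,0],[0,0,0],[0,0,0],[0,0,0],[0,0,0],[0,0,0]], "rotation": [[0,0,0],[0,0,0],[0,0,0],[0,0,0],[0,0,0],[0,0,0],[0,0,0],[0,0,0]], "claw": [0.8,0.8,0.8,0.8,0.8,0.8,0.8,0.8]}}

```text
clock: 28.02
position: [0.4568, -0.2821, 0.0039]
ee_rot: [180.0, 0.0, 116.8]
contact_force: [0.2, 0.2, 2.4]
gripper_width: 0.0499
grip_force: 30.0
```

Emit:
{"fn": "servo_tool", "kwargs": {"dp": [[0,0,-0.5],[0,0,-2],[0,0,-4],[0,0,-7],[0,0,-10],[0,0,-13],[0,0,-16],[0,0,-18.5],[0,0,-20],[0,0,-20]], "rotation": [[0,0,0],[0,0,0],[0,0,0],[0,0,0],[0,0,-4],[0,0,-10],[0,0,-16],[0,0,-22],[0,0,-28],[0,0,-34]], "claw": [0.8,0.8,0.8,0.8,0.8,0.8,0.8,0.8,0.8,0.8]}}

```text
clock: 28.85
position: [0.4582, -0.283, 0.2084]
ee_rot: [-179.9, 0.5, 151.1]
contact_force: [0.5, 0.7, -0.9]
gripper_width: 0.0495
grip_force: 30.0
```

Run:
```python
from h import *
to(.6075,.0514,.205,191.2)
```

```text
dp cm [ 3.11 36.49  0.34] rotz -40.12 rpy [-179.93    0.46  151.08] pos [ 0.4582 -0.283   0.2084] j [-38.   3.  80.   0.  96. -99.] F [ 0.5  0.7 -0.9]
```

Emit:
{"fn": "servo_tool", "kwargs": {"dp": [[0.2,2,0],[0.5,6,0],[0.9,10,0],[1.2,14,0],[1.6,18,0],[1.9,22,0],[2.2,26,0],[2.6,30,0],[2.9,34,0],[3.1,36.3,0]], "rotation": [[0,0,-4],[0,0,-8],[0,0,-13],[0,0,-18],[0,0,-23],[0,0,-28],[0,0,-33],[0,0,-38],[0,0,-40.1],[0,0,-40.1]], "claw": [0.8,0.8,0.8,0.8,0.8,0.8,0.8,0.8,0.8,0.8]}}

```text
clock: 29.68
position: [0.6073, 0.0543, 0.2024]
ee_rot: [179.9, -0.1, -168.8]
contact_force: [0.6, 0.1, -2.0]
gripper_width: 0.0497
grip_force: 30.0
```

Emit:
{"fn": "servo_tool", "kwargs": {"dp": [[0,0,0],[0,0,0],[0,0,0],[0,0,0],[0,0,0]], "rotation": [[0,0,0],[0,0,0],[0,0,0],[0,0,0],[0,0,0]], "claw": [0.8,0.8,0.8,0.8,0.8]}}

```text
clock: 30.1
position: [0.6065, 0.0487, 0.2036]
ee_rot: [-180.0, -0.0, -169.2]
contact_force: [0.1, 0.0, -1.1]
gripper_width: 0.0497
grip_force: 30.0
```

Run:
```python
from h import *
to(.6075,.0515,.149,191.2)
```

```text
dp cm [-0.15  0.26  5.46] rotz -0.44 rpy [-1.7998e+02 -1.0000e-02 -1.6924e+02] pos [0.6065 0.0487 0.2036] j [  -1.   13.   70.   -0.   97. -102.] F [ 0.1  0.  -1.1]
```

Emit:
{"fn": "servo_tool", "kwargs": {"dp": [[-0.1,0.1,1],[-0.2,0.25,2],[-0.2,0.25,3],[-0.2,0.25,4],[-0.2,0.25,4.7],[-0.2,0.25,5.3],[-0.2,0.25,5.5]], "rotation": [[0,0,0],[0,0,-0.4],[0,0,-0.4],[0,0,-0.4],[0,0,-0.4],[0,0,-0.4],[0,0,-0.4]], "claw": [0.8,0.8,0.8,0.8,0.8,0.8,0.8]}}

```text
clock: 30.68
position: [0.6075, 0.0528, 0.1465]
ee_rot: [180.0, -0.2, -168.7]
contact_force: [-1.0, -0.4, -1.3]
gripper_width: 0.0497
grip_force: 30.0
```

Emit:
{"fn": "servo_tool", "kwargs": {"dp": [[0,0,0.3],[0,0,0.6],[0,0,0.9],[0,0,1.2],[0,0,1.5],[0,0,1.5]], "rotation": [[0,0,0],[0,0,0],[0,0,0],[0,0,0],[0,0,0],[0,0,0]], "claw": [0.8,0.8,0.8,0.8,0.8,0.8]}}

```text
clock: 31.18
position: [0.6076, 0.0518, 0.1334]
ee_rot: [-179.9, -0.1, -168.8]
contact_force: [-4.5, -4.2, 0.2]
gripper_width: 0.0499
grip_force: 30.0
```

Emit:
{"fn": "servo_tool", "kwargs": {"dp": [[0.1,-0.1,0],[0.1,-0.1,0.4],[0.1,-0.1,0.8],[0.1,-0.1,1.2],[0.1,-0.1,1.5],[0.1,-0.1,1.7],[0.1,-0.1,1.7]], "rotation": [[0,0,0],[0,0,0],[0,0,0],[0,0,0],[0,0,0],[0,0,0],[0,0,0]], "claw": [0.8,0.8,0.8,0.8,0.8,0.8,0.8]}}

```text
clock: 31.77
position: [0.6075, 0.0517, 0.1154]
ee_rot: [180.0, -0.0, -168.7]
contact_force: [-2.0, -1.8, -2.4]
gripper_width: 0.0496
grip_force: 30.0
```

Emit:
{"fn": "servo_tool", "kwargs": {"dp": [[0,0,0.1],[0,0,0.1],[0,0,0.1],[0,0,0.1],[0,0,0.1],[0,0,0],[0,0,-1],[0,0,-3],[0,0,-6],[0,0,-9]], "rotation": [[0,0,0],[0,0,0],[0,0,0],[0,0,0],[0,0,0],[0,0,0],[0,0,0],[0,0,0],[0,0,0],[0,0,0]], "claw": [0.8,0.2,0.2,0.2,0.2,0.2,0.2,0.15,0.15,0.15]}}

```text
clock: 32.6
position: [0.607, 0.0518, 0.2073]
ee_rot: [180.0, -0.1, -168.7]
contact_force: [1.0, -0.5, 0.1]
gripper_width: 0.08
grip_force: 0.0
```

Emit:
{"fn": "servo_tool", "kwargs": {"dp": [[0,0,0],[0,0,0],[0,0,0]], "rotation": [[0,0,0],[0,0,0],[0,0,0]], "claw": [0.15,0.15,0.15]}}

```text
clock: 32.85
position: [0.6074, 0.0517, 0.2063]
ee_rot: [180.0, -0.0, -168.7]
contact_force: [-0.4, 0.6, -1.3]
gripper_width: 0.0796
grip_force: 0.0
```

Run:
```python
from h import *
s=shot("side","pics/s5.png");t=shot("top","pics/t5.png")
for k,v in carriers(t,{k:W[k] for k in("yellow",)}).items(): print(k,v)
m=cv2.inRange(cv2.cvtColor(s,cv2.COLOR_BGR2HSV),(45,150,60),(80,255,255));m[:, :250]=0;m[:,345:]=0;m[:240]=0;m[300:]=0
n,l,st,ce=cv2.connectedComponentsWithStats(m);print([st[i].tolist() for i in range(1,n) if st[i][4]>15])
print([proj("side",[.607+a*.0635*np.cos(.195),.0512+a*.0635*np.sin(.195),.12]).round(1) for a in(-1,1)])
to(.5961,-.3395,.2,140.6)
```

```text
yellow (array([ 0.5961, -0.3395]), np.float64(-39.4), np.float64(0.1299))
[[269, 255, 51, 19, 465]]
[array([320.3, 266.5]), array([270.2, 260.5])]
dp cm [  8.69 -38.16   0.45] rotz 50.68 rpy [ 179.96   -0.19 -168.72] pos [0.6067 0.0517 0.2045] j [  -0.   13.   70.   -0.   98. -102.] F [-0.9  0.1 -0.4]
```

Green is seated. Yellow next.

Emit:
{"fn": "servo_tool", "kwargs": {"dp": [[0.3,-1.5,0],[1.1,-5,0],[2,-9,0],[2.9,-13,0],[3.8,-17,0],[4.8,-21,0],[5.7,-25,0],[6.6,-29,0],[7.5,-33,0],[8.2,-36,0]], "rotation": [[0,0,5],[0,0,10],[0,0,15],[0,0,20],[0,0,25],[0,0,30],[0,0,35],[0,0,40],[0,0,45],[0,0,50.7]], "claw": [0.15,0.15,0.15,0.15,0.15,0.15,0.15,0.15,0.15,0.15]}}

```text
clock: 33.78
position: [0.5961, -0.3204, 0.2038]
ee_rot: [-179.9, -0.2, 140.2]
contact_force: [1.1, 0.2, 0.1]
gripper_width: 0.0801
grip_force: 0.0
```

Emit:
{"fn": "servo_tool", "kwargs": {"dp": [[0,0,2],[0,0,5],[0,0,8],[0,0,10],[0,0,11],[0,0,11],[0,0,11],[0,0,11]], "rotation": [[0,0,0],[0,0,0],[0,0,0],[0,0,0],[0,0,0],[0,0,0],[0,0,0],[0,0,0]], "claw": [0.15,0.15,0.15,0.15,0.15,0.15,0.15,0.15]}}

```text
clock: 34.45
position: [0.5985, -0.3178, 0.0983]
ee_rot: [180.0, 0.2, 140.6]
contact_force: [0.6, -0.0, 0.7]
gripper_width: 0.0801
grip_force: 0.0
```

Run:
```python
from h import *
to(.5961,-.3395,.005,140.6)
```

```text
dp cm [-1.19 -1.82  9.33] rotz -0.01 rpy [1.7998e+02 1.6000e-01 1.4059e+02] pos [ 0.5985 -0.3178  0.0983] j [-33.  23.  68.  -0.  88. -83.] F [ 0.6 -0.   0.7]
```

Emit:
{"fn": "servo_tool", "kwargs": {"dp": [[-0.6,-0.9,0.5],[-1.1,-1.7,2],[-1.2,-1.8,4],[-1.2,-1.8,6],[-1.2,-1.8,7.5],[-1.2,-1.8,8.5],[-1.2,-1.8,9],[-1.2,-1.8,9.2],[-1.2,-1.8,9.2]], "rotation": [[0,0,0],[0,0,0],[0,0,0],[0,0,0],[0,0,0],[0,0,0],[0,0,0],[0,0,0],[0,0,0]], "claw": [0.15,0.15,0.15,0.15,0.15,0.15,0.15,0.15,0.15]}}

```text
clock: 35.2
position: [0.5955, -0.3394, 0.0045]
ee_rot: [-180.0, 0.0, 140.6]
contact_force: [-0.6, 0.7, -0.2]
gripper_width: 0.0797
grip_force: 0.0
```

Emit:
{"fn": "servo_tool", "kwargs": {"dp": [[0,0,0],[0,0,0],[0,0,0],[0,0,0],[0,0,0],[0,0,0],[0,0,0],[0,0,0]], "rotation": [[0,0,0],[0,0,0],[0,0,0],[0,0,0],[0,0,0],[0,0,0],[0,0,0],[0,0,0]], "claw": [0.8,0.8,0.8,0.8,0.8,0.8,0.8,0.8]}}

```text
clock: 35.87
position: [0.5957, -0.3391, 0.0051]
ee_rot: [-180.0, 0.1, 140.6]
contact_force: [-0.3, 0.3, 2.3]
gripper_width: 0.0497
grip_force: 30.0
```

Emit:
{"fn": "servo_tool", "kwargs": {"dp": [[0,0,-0.5],[0,0,-2],[0,0,-4],[0,0,-7],[0,0,-10],[0,0,-13],[0,0,-16],[0,0,-18.5],[0,0,-20],[0,0,-20]], "rotation": [[0,0,0],[0,0,0],[0,0,0],[0,0,0],[0,0,-4],[0,0,-9],[0,0,-14],[0,0,-19],[0,0,-20],[0,0,-20]], "claw": [0.8,0.8,0.8,0.8,0.8,0.8,0.8,0.8,0.8,0.8]}}

```text
clock: 36.7
position: [0.5968, -0.3399, 0.2097]
ee_rot: [-179.9, 0.5, 160.6]
contact_force: [1.1, -0.5, -0.1]
gripper_width: 0.0498
grip_force: 30.0
```

Run:
```python
from h import *
to(.6075,.0514,.205,191.2)
```

```text
dp cm [11.99 37.26  0.47] rotz -30.6 rpy [-179.88    0.46  160.6 ] pos [ 0.5968 -0.3399  0.2097] j [ -34.   22.   57.   -0.  100. -105.] F [ 1.1 -0.5 -0.1]
```

Emit:
{"fn": "servo_tool", "kwargs": {"dp": [[0.5,1.5,0],[1.6,5,0],[2.9,9,0],[4.2,13,0],[5.5,17,0],[6.8,21,0],[8,25,0],[9.3,29,0],[10.6,33,0],[11.6,36,0]], "rotation": [[0,0,-3],[0,0,-6],[0,0,-9],[0,0,-12],[0,0,-16],[0,0,-20],[0,0,-24],[0,0,-28],[0,0,-30.6],[0,0,-30.6]], "claw": [0.8,0.8,0.8,0.8,0.8,0.8,0.8,0.8,0.8,0.8]}}

```text
clock: 37.53
position: [0.6043, 0.0423, 0.202]
ee_rot: [179.9, -0.2, -168.7]
contact_force: [-0.0, -0.9, -1.5]
gripper_width: 0.0493
grip_force: 30.0
```

Emit:
{"fn": "servo_tool", "kwargs": {"dp": [[0,0,0],[0,0,0],[0,0,0],[0,0,0],[0,0,0]], "rotation": [[0,0,0],[0,0,0],[0,0,0],[0,0,0],[0,0,0]], "claw": [0.8,0.8,0.8,0.8,0.8]}}

```text
clock: 37.95
position: [0.6056, 0.0376, 0.2038]
ee_rot: [-180.0, -0.1, -169.0]
contact_force: [-0.4, -0.1, -1.2]
gripper_width: 0.0498
grip_force: 30.0
```

Run:
```python
from h import *
to(.6069,.0511,.15,191.2)
```

```text
dp cm [-0.39  1.3   5.38] rotz -0.16 rpy [-1.7999e+02 -6.0000e-02 -1.6896e+02] pos [0.6056 0.0376 0.2038] j [  -2.   12.   70.   -0.   97. -103.] F [-0.4 -0.1 -1.2]
```

Emit:
{"fn": "servo_tool", "kwargs": {"dp": [[-0.1,0.5,0],[-0.3,1,0],[-0.4,1.3,1],[-0.4,1.3,2],[-0.4,1.3,3],[-0.4,1.3,4],[-0.4,1.3,4.7],[-0.4,1.3,5.3],[-0.4,1.3,5.4]], "rotation": [[0,0,0],[0,0,-0.3],[0,0,-0.3],[0,0,-0.3],[0,0,-0.3],[0,0,-0.3],[0,0,-0.3],[0,0,-0.3],[0,0,-0.3]], "claw": [0.8,0.8,0.8,0.8,0.8,0.8,0.8,0.8,0.8]}}

```text
clock: 38.7
position: [0.6062, 0.0526, 0.1483]
ee_rot: [180.0, -0.2, -168.5]
contact_force: [1.5, -0.3, -2.9]
gripper_width: 0.0495
grip_force: 30.0
```

Emit:
{"fn": "servo_tool", "kwargs": {"dp": [[0,0,0.3],[0,0,0.6],[0,0,0.9],[0,0,1.2],[0,0,1.4],[0,0,1.4]], "rotation": [[0,0,0],[0,0,0],[0,0,0],[0,0,0],[0,0,0],[0,0,0]], "claw": [0.8,0.8,0.8,0.8,0.8,0.8]}}

```text
clock: 39.2
position: [0.6067, 0.0517, 0.1359]
ee_rot: [-179.9, -0.1, -168.6]
contact_force: [-3.0, -4.1, -0.1]
gripper_width: 0.0498
grip_force: 30.0
```

Emit:
{"fn": "servo_tool", "kwargs": {"dp": [[0.1,-0.1,0],[0.1,-0.1,0.1],[0.1,-0.1,0.2],[0.1,-0.1,0.2]], "rotation": [[0,0,0],[0,0,0],[0,0,0],[0,0,0]], "claw": [0.8,0.8,0.8,0.8]}}

```text
clock: 39.53
position: [0.6065, 0.0516, 0.1342]
ee_rot: [180.0, 0.0, -168.5]
contact_force: [-0.3, -2.1, -1.8]
gripper_width: 0.0499
grip_force: 30.0
```

Emit:
{"fn": "servo_tool", "kwargs": {"dp": [[0,0,0],[0,0,0],[0,0,0],[0,0,0],[0,0,0],[0,0,0],[0,0,-1],[0,0,-3],[0,0,-6],[0,0,-9]], "rotation": [[0,0,0],[0,0,0],[0,0,0],[0,0,0],[0,0,0],[0,0,0],[0,0,0],[0,0,0],[0,0,0],[0,0,0]], "claw": [0.2,0.2,0.2,0.2,0.2,0.2,0.2,0.15,0.15,0.15]}}

```text
clock: 40.37
position: [0.6057, 0.0516, 0.2252]
ee_rot: [180.0, -0.1, -168.5]
contact_force: [0.9, 0.4, -0.4]
gripper_width: 0.0799
grip_force: 0.0
```

Emit:
{"fn": "servo_tool", "kwargs": {"dp": [[0,0,0],[0,0,0],[0,0,0]], "rotation": [[0,0,0],[0,0,0],[0,0,0]], "claw": [0.15,0.15,0.15]}}

```text
clock: 40.62
position: [0.6062, 0.0516, 0.2243]
ee_rot: [-180.0, -0.0, -168.5]
contact_force: [0.8, 0.4, -0.7]
gripper_width: 0.08
grip_force: 0.0
```

Run:
```python
from h import *
s=shot("side","pics/s6.png")
crop(s,225,200,190,150,"pics/d3.png",4)
to(.33,.17,.2,101)
```

```text
dp cm [24.66 17.1   2.3 ] rotz 90.48 rpy [ 1.7997e+02 -1.3000e-01 -1.6852e+02] pos [0.6057 0.0515 0.223 ] j [  -0.   12.   68.   -0.  100. -102.] F [ 0.4  0.1 -0.1]
```

View pics/d3.png

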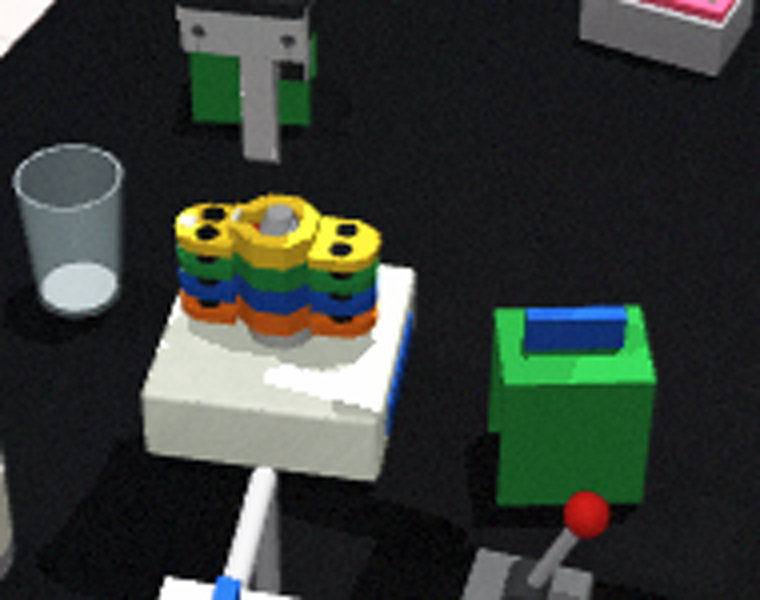

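All four carriers are stacked fully home. Next, the lever: I'll close the fingers and move to the robot side of the ball.

Emit:
{"fn": "servo_tool", "kwargs": {"dp": [[1,0.6,0],[3.5,2.3,0],[7,4.6,0],[10.5,6.9,0],[14,9.2,0],[17.5,11.5,0],[21,13.8,0],[24,15.8,0],[26.2,17.2,0],[26.2,17.2,0]], "rotation": [[0,0,0],[0,0,1],[0,0,2],[0,0,3],[0,0,4],[0,0,5],[0,0,6],[0,0,6.5],[0,0,6.5],[0,0,6.5]], "claw": [0.15,0.3,0.5,0.8,1,1,1,1,1,1]}}

```text
clock: 41.5
position: [0.3112, 0.1689, 0.2233]
ee_rot: [180.0, -0.2, -174.8]
contact_force: [0.1, 0.5, 0.5]
gripper_width: 0.0232
grip_force: 0.0
```

Emit:
{"fn": "servo_tool", "kwargs": {"dp": [[0,0,0],[0,0,0],[0,0,0],[0,0,0],[0,0,0]], "rotation": [[0,0,0],[0,0,0],[0,0,0],[0,0,0],[0,0,0]], "claw": [1,1,1,1,1]}}

```text
clock: 41.92
position: [0.316, 0.1676, 0.224]
ee_rot: [-180.0, -0.1, -175.1]
contact_force: [-0.2, -0.1, 0.0]
gripper_width: 0.0002
grip_force: 0.0
```

Run:
```python
from h import *
to(.325,.168,.075,184.6)
```

```text
dp cm [-0.9  -0.03 14.9 ] rotz 0.3 rpy [-1.7997e+02 -7.0000e-02 -1.7510e+02] pos [0.316  0.1676 0.224 ] j [ 19. -20.  99.  -0. 102. -76.] F [-0.2 -0.1  0. ]
```

Descend at the current x, which leaves about 30 mm to the ball.

Emit:
{"fn": "servo_tool", "kwargs": {"dp": [[0,0,1.5],[0,0,4],[0,0,7],[0,0,10],[0,0,12.5],[0,0,14],[0,0,14.9],[0,0,14.9],[0,0,14.9]], "rotation": [[0,0,0],[0,0,0],[0,0,0],[0,0,0],[0,0,0],[0,0,0],[0,0,0],[0,0,0],[0,0,0]], "claw": [1,1,1,1,1,1,1,1,1]}}

```text
clock: 42.67
position: [0.3158, 0.1678, 0.0757]
ee_rot: [-180.0, -0.0, -175.1]
contact_force: [-0.8, -0.7, 0.7]
gripper_width: 0.0007
grip_force: 0.0
```

Emit:
{"fn": "servo_tool", "kwargs": {"dp": [[-1,0,0],[-2,0,0],[-3,0,0],[-4,0,0],[-5,0,0],[-6,0,0],[-7,0,0],[-8,0,0],[-9,0,0],[-9.5,0,0]], "rotation": [[0,0,0],[0,0,0],[0,0,0],[0,0,0],[0,0,0],[0,0,0],[0,0,0],[0,0,0],[0,0,0],[0,0,0]], "claw": [1,1,1,1,1,1,1,1,1,1]}}

```text
clock: 43.5
position: [0.4111, 0.1762, 0.0751]
ee_rot: [-180.0, -0.0, -175.0]
contact_force: [-1.1, 0.3, -0.5]
gripper_width: 0.0004
grip_force: 0.5
```

Emit:
{"fn": "servo_tool", "kwargs": {"dp": [[-0.3,0,0],[-0.6,0,0],[-0.9,0,0],[-1.1,0,0],[-1.1,0,0]], "rotation": [[0,0,0],[0,0,0],[0,0,0],[0,0,0],[0,0,0]], "claw": [1,1,1,1,1]}}

```text
clock: 43.92
position: [0.4181, 0.1768, 0.0748]
ee_rot: [-180.0, -0.4, -175.0]
contact_force: [-7.1, -0.4, 2.8]
gripper_width: 0.0004
grip_force: 3.8
```

Run:
```python
from h import *
s=shot("side","pics/s7.png");t=shot("top")
for n,im in(("side",s),("top",t)):
    m=cv2.inRange(im,(0,0,120),(70,70,255));k,l,st,ce=cv2.connectedComponentsWithStats(m);print(n,[(st[i][4],ce[i].round(1)) for i in range(1,k) if st[i][4]>10])
    print(proj(n,[.371,.171,.093]).round(1),proj(n,[.447,.177,.093]).round(1))
```

```text
side [(np.int32(116), array([296.1, 279.9])), (np.int32(11), array([340.2, 326.4])), (np.int32(35), array([110.6, 476.6]))]
[372. 330.] [338.8 322.7]
top []
[250.3 307.8] [248.6 280.4]
```

The 7 N force says the lever is at its stop. Backing off and checking.

Emit:
{"fn": "servo_tool", "kwargs": {"dp": [[1,0,0],[3,0,0],[5,0,0],[5,0,-3],[5,0,-7],[5,0,-11],[5,0,-15],[5,0,-17],[5,0,-17],[5,0,-17]], "rotation": [[0,0,0],[0,0,0],[0,0,0],[0,0,0],[0,0,0],[0,0,0],[0,0,0],[0,0,0],[0,0,0],[0,0,0]], "claw": [1,1,1,1,1,1,1,1,1,1]}}

```text
clock: 44.85
position: [0.3718, 0.173, 0.247]
ee_rot: [180.0, 0.3, -175.0]
contact_force: [-0.2, -0.4, -0.8]
gripper_width: 0.0005
grip_force: 0.0
```

Run:
```python
from h import *
s=shot("side","pics/s8.png")
crop(s,180,215,210,230,"pics/d4.png",2.6)
m=cv2.inRange(s,(0,0,110),(80,80,255));k,l,st,ce=cv2.connectedComponentsWithStats(m);print([(st[i][4],ce[i].round(1)) for i in range(1,k) if st[i][4]>10])
```

```text
[(np.int32(15), array([247.7, 134.1])), (np.int32(12), array([282.7, 141.2])), (np.int32(206), array([294.7, 279.5])), (np.int32(102), array([341.1, 322.6])), (np.int32(50), array([111.2, 476. ]))]
```

View pics/d4.png

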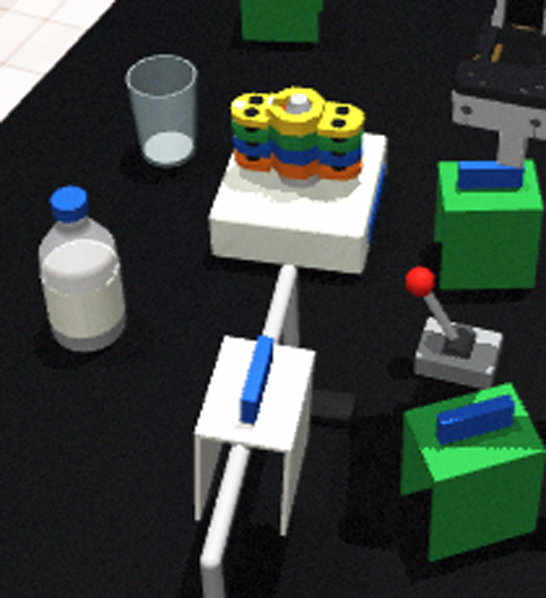

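The lever leans away from the robot with its ball at (341,323), against a predicted (339,323) for fully on. The cover is astride the bar, the stack is home, and the arm is clear of everything. Handing in.

```bash
python3 -c "
from cell import *
print(job_done())"
```

```text
the job is handed in; nothing more can be done
None
```

I handed the job in at about 45 s: by my last camera check the cover hangs astride the rail, all four carriers are home on the hub, the lever is on, and the beaker, bottle and tip box were left alone. The judge gave no verdict.

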